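Draw down a sprung housing cover with four crank screws

TASK

Close the housing by screwing its spring-loaded cover plate down onto the gasket: turn the four crank screws clockwise by their upright handles, a part at a time in crisscross order (each followed by the one diagonally across), so that the plate never leans more than about 2 degrees. Finish with the plate flat on its gasket and every screw snug, taking a push of about 12 newtons on its handle and never over about 15, and leave the lens ring and the drilled block beside the housing where they are.

Things in the scene. Friction and masses are not known exactly. Their poses are not given: they have to be found in the camera images.
- housing: square cast-aluminium instrument housing, fixed to the bench, 148 x 148 mm and 72 mm high to its flange. Origin: centre of its underside; z up, x and y along its sides. A rubber gasket frame lies on the flange; its height differs by up to 3.6 mm from one job to the next and is not measured.
- cover: loose steel cover plate, 136 x 136 x 8 mm, 0.3 to 0.5 kg, a round window 54 mm across standing 5 mm up in its middle, an 8 mm hole for a screw near each corner. Origin: centre of its underside. Four spring plungers (3 to 5 N each) hold it up, its underside 86 mm above the bench at the start; it comes to rest on firm rubber bushes, one round each screw, after sinking 4.2 to 7.8 mm.
- screw_1: crank screw 1, its shank and washer (23 mm across, 3 mm thick), which go down but do not turn. At the front left corner of the cover as the robot sees it at yaw 0, 52 mm from the middle in x and y; 1 and 3 make one diagonal pair, 2 and 4 the other. Origin: on the screw axis at the washer's underside, 95 mm above the bench at joint 0, then 1 mm above the cover.
- handle_1 (a point): middle of the upright black handle of crank 1: a round post 12 mm across, 30 mm high, fixed on the end of a dark crank arm. It runs on a circle of 38 mm radius about the vertical screw axis; x points from the screw axis outwards, z up. It lies 35 mm above the washer's underside; the arm's top is 15 mm below it. Push it round between open fingers.
- crank_1 (a joint): turn of crank screw 1, rad, growing clockwise from above (tightening); 0 to 0.2 at the start, thread ends at 4.2. Each rad lowers it 4.5 mm. A push along the circle at the handle of 8 N turns it while free or on the springs; with the cover on its bush the push climbs 1 N per 8.5 N of clamp force, 2 to 5 N per 0.1 rad: 12 N is snug, over 15 N too tight. It stays where left.
- screw_2: crank screw 2, its shank and washer (23 mm across, 3 mm thick), which go down but do not turn. At the back left corner of the cover as the robot sees it at yaw 0, 52 mm from the middle in x and y; 1 and 3 make one diagonal pair, 2 and 4 the other. Origin: on the screw axis at the washer's underside, 95 mm above the bench at joint 0, then 1 mm above the cover.
- handle_2 (a point): middle of the upright black handle of crank 2: a round post 12 mm across, 30 mm high, fixed on the end of a dark crank arm. It runs on a circle of 38 mm radius about the vertical screw axis; x points from the screw axis outwards, z up. It lies 35 mm above the washer's underside; the arm's top is 15 mm below it. Push it round between open fingers.
- crank_2 (a joint): turn of crank screw 2, rad, growing clockwise from above (tightening); 0 to 0.2 at the start, thread ends at 4.2. Each rad lowers it 4.5 mm. A push along the circle at the handle of 8 N turns it while free or on the springs; with the cover on its bush the push climbs 1 N per 8.5 N of clamp force, 2 to 5 N per 0.1 rad: 12 N is snug, over 15 N too tight. It stays where left.
- screw_3: crank screw 3, its shank and washer (23 mm across, 3 mm thick), which go down but do not turn. At the back right corner of the cover as the robot sees it at yaw 0, 52 mm from the middle in x and y; 1 and 3 make one diagonal pair, 2 and 4 the other. Origin: on the screw axis at the washer's underside, 95 mm above the bench at joint 0, then 1 mm above the cover.
- handle_3 (a point): middle of the upright black handle of crank 3: a round post 12 mm across, 30 mm high, fixed on the end of a dark crank arm. It runs on a circle of 38 mm radius about the vertical screw axis; x points from the screw axis outwards, z up. It lies 35 mm above the washer's underside; the arm's top is 15 mm below it. Push it round between open fingers.
- crank_3 (a joint): turn of crank screw 3, rad, growing clockwise from above (tightening); 0 to 0.2 at the start, thread ends at 4.2. Each rad lowers it 4.5 mm. A push along the circle at the handle of 8 N turns it while free or on the springs; with the cover on its bush the push climbs 1 N per 8.5 N of clamp force, 2 to 5 N per 0.1 rad: 12 N is snug, over 15 N too tight. It stays where left.
- screw_4: crank screw 4, its shank and washer (23 mm across, 3 mm thick), which go down but do not turn. At the front right corner of the cover as the robot sees it at yaw 0, 52 mm from the middle in x and y; 1 and 3 make one diagonal pair, 2 and 4 the other. Origin: on the screw axis at the washer's underside, 95 mm above the bench at joint 0, then 1 mm above the cover.
- handle_4 (a point): middle of the upright black handle of crank 4: a round post 12 mm across, 30 mm high, fixed on the end of a dark crank arm. It runs on a circle of 38 mm radius about the vertical screw axis; x points from the screw axis outwards, z up. It lies 35 mm above the washer's underside; the arm's top is 15 mm below it. Push it round between open fingers.
- crank_4 (a joint): turn of crank screw 4, rad, growing clockwise from above (tightening); 0 to 0.2 at the start, thread ends at 4.2. Each rad lowers it 4.5 mm. A push along the circle at the handle of 8 N turns it while free or on the springs; with the cover on its bush the push climbs 1 N per 8.5 N of clamp force, 2 to 5 N per 0.1 rad: 12 N is snug, over 15 N too tight. It stays where left.
- lens_ring: lens in a black ring mount, 34 mm across, 14 mm high, loose, close to the housing's near side. Origin: centre of its underside. A bystander.
- drilled_block: drilled aluminium block, 30 x 45 x 22 mm, loose, close to the housing's right side. Origin: centre of its underside. A bystander.

How it is judged:
By the outcome, as a careful person would: the job done as asked, in the order asked, and still so for the second after the job is handed in, with the robot touching nothing.
It also fails if it takes over 72 s, if anything falls off the work surface, if the arm or the gripper's body presses on something with over 40 N, if the wrist force passes 120 N, or if a joint passes its speed limit or range.

ROBOT

A 6-joint arm with a two-finger parallel gripper is mounted at the origin on a cart in front of the work surface, level with it; the furniture and walls round the work are solid. World frame = base frame: x ahead of the robot, y to its left, z up, the work surface at z = 0. Lengths are in mm, angles in rad, forces in N, time in s.
With the tool pointing down it reaches from about 400 to 925 mm from the base axis. Payload 12.5 kg.
Tool frame: the origin (TCP) lies midway between the tips of the shut fingers; the grasp point (between the pads) lies 19 mm behind it; z points along the fingers, y is the line along which they close (so a half turn about z gives the same grasp; the last joint's range is limited). The gripper opens to 95 mm and grips with 3 to 60 N. Pads are 20 mm wide; open, the fingers measure 119 mm over their backs; the gripper's body (75 mm by 180 mm) begins 59 mm behind the grasp point.
Start: joints at [-1.346, 0.491, 1.559, -0, 1.092, -0.106], TCP at [203.024, -591.128, 174.961] pointing down, gripper open.
Joint ranges: [-3.1, 3.1], [-0.84, 2.19], [0.05, 2.79], [-1.13, 4.28], [0.06, 2.93], [-2.69, 2.69]. Speed limits (rad/s): [2.22, 2.22, 2.79, 3.14, 3.14, 3.14].

INTERFACE

Orientations are given as [roll, pitch, yaw] about the fixed x, y, z axes, in that order (R = Rz(yaw) Ry(pitch) Rx(roll)).
In Python, from cell import env gives the robot as it stands.
- The arm moves only by the tool arm_command, never from a script. Its argument "targets" is a list of rows, each a list of 5 numbers: the shift along the tool's x, y, z in mm, then the turn about the tool's z in degrees, then the opening, from 0 (shut) to 1 (fully open). In form: [[tx, ty, tz, roll, fingers], ...]. A call has 1 to 5 rows; each row is the pose to reach, as a shift and turn from the pose commanded when the call began, along the tool's axes at that moment; what a row does not reach only later rows make up. A row lasts 1/10 s, in which the tool goes at most 50 mm and 8.59 degrees, less where a joint would pass 70% of its speed; a pose out of reach is approached as far as the arm can. A call with a gripper value outside its range is refused whole. The fingers move at their own pace and stop on an object; the grip force is fixed at half the most. Time passes only in rows, so rows that repeat a pose let the fingers close. It gives the time, the measured TCP pose, the force, the opening and the grip force at its end, in the units of the state.
- env.state(): the state, without advancing time (a new reading comes with each control period).
- env.read_camera(name): name is "scene" or "top" or "wrist"; returns a dict with "frame" (400x640x3 uint8, red, green, blue), "vertical_fov" (degrees; the focal length in pixels is half the picture's height over the tangent of half this angle, whatever the lens; pixels are square), "cx", "cy" (the principal point, pixels), "world_from_camera" (4x4, takes a point from camera to world coordinates); the wrist camera has in their place "hand_eye" (4x4, takes a point from camera to tool coordinates, whose origin is the TCP and whose axes are the flange's). Camera axes: x right, y down, z forward; pixel columns grow to the right and rows downward; lengths in mm; the calibration is good to about 2 mm. A picture is of the moment at which its call begins: read the wrist's pose just before it. There is no depth.
- env.job_done(): hands the job in; it is judged then, once.
The state is a dict: "t": time; "joints": joint angles; "qvel": joint speeds; "tau": joint torques, N m; "eef_pos": TCP position; "tcp_rot": TCP orientation; "ft_force": force on the tool from outside, world axes, zero at the start; "moment": the same for the moment, N m; "opening": opening from 0.0 (shut) to 1.0 (fully open); "grip_force": force on a finger pad.
Only numpy, scipy, OpenCV 4.12 (cv2) and the standard library are available. Lean on these libraries where they do the work, as an engineer would, in place of code of your own. Each camera call takes 0.05 s, during which the arm holds its last target. There are 200 camera calls.

## Working session

There is one attempt and no reset: what is moved stays moved. The work goes in short steps, Python scripts to look and compute and a tool call to move; the robot and the scene stay as the last step left them, time stands still between calls to the robot, and variables do not carry over. Pictures are saved under pics/ and viewed, at most 10 in all, crops included, and the job is handed in when it is done.

Besides the shell and the picture viewer there is one more tool, called as a command line: name --pt "numbers of a row" for each row, then --argument value for the rest. arm_command: Moves the arm, as the interface text tells. Its arguments: {"type":"object","properties":{"targets":{"type":"array","items":{"type":"array","items":{"type":"number"}}}},"required":["targets"]}

```bash
ls; mkdir -p pics; python3 - <<'E'
from cell import env
import cv2,numpy as np
s=env.state();print({k:np.round(v,3).tolist() for k,v in s.items()})
ims=[]
for n in("scene","top"):
    c=env.read_camera(n);cv2.imwrite(f"pics/{n}0.png",c["frame"][:,:,::-1]);print(n,c["vertical_fov"],c["cx"],c["cy"],np.round(c["world_from_camera"],4).tolist())
    np.savez(f"{n}0.npz",**c)
E
```

```text
pics
{'t': 0.0, 'joints': [-1.346, 0.492, 1.559, -0.0, 1.092, -0.106], 'qvel': [-0.002, 0.001, 0.0, -0.0, -0.002, -0.0], 'tau': [-0.001, -61.264, -25.819, 0.069, 0.048, -0.0], 'eef_pos': [202.938, -590.828, 174.361], 'tcp_rot': [-3.14, -0.0, 0.331], 'ft_force': [-0.101, 0.485, 0.351], 'moment': [0.002, -0.027, -0.004], 'grip_force': 0.0, 'opening': 0.999}
scene 53.26037917249432 319.65987645801454 201.25131812908032 [[-0.8276, -0.2168, 0.5178, 128.0242], [-0.5614, 0.3244, -0.7613, 612.9016], [-0.0029, -0.9207, -0.3902, 451.6792], [0.0, 0.0, 0.0, 1.0]]
top 43.51508472085628 314.94082197880965 206.7706247302884 [[0.0144, -0.9874, 0.1579, 440.6873], [-0.9999, -0.0136, 0.0057, -29.6879], [-0.0035, -0.158, -0.9874, 963.5199], [0.0, 0.0, 0.0, 1.0]]
```

View pics/top0.png

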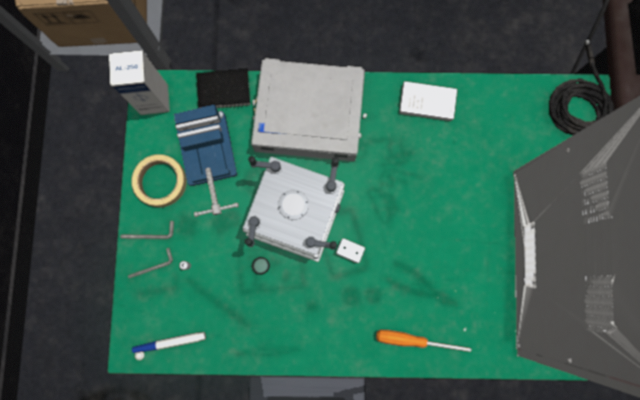

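View pics/scene0.png

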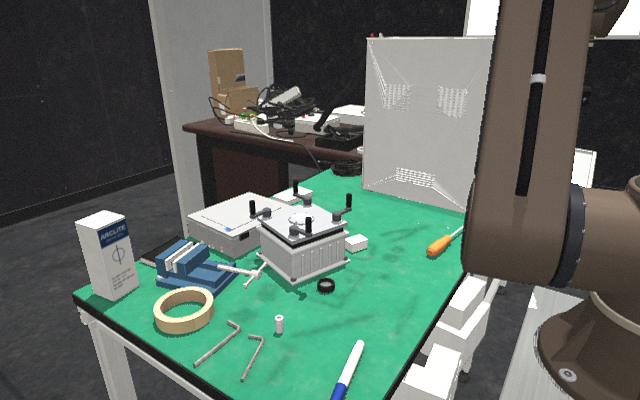

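The top view shows the housing turned about -15°. The window is at px (293,206), the screws at about (254,222), (275,167), (330,186), (310,242), and the handles at about (249,241), (253,160), (335,162), (333,246). In the scene view everything around the housing is lower than the handles.

```bash
cat > h.py <<'E'
import numpy as np,cv2
def ray(c,u,v,z,T=None):
    T=c["world_from_camera"] if T is None else T
    f=200/np.tan(np.radians(float(c["vertical_fov"]))/2)
    d=T[:3,:3]@np.array([(u-c["cx"])/f,(v-c["cy"])/f,1]); o=T[:3,3]
    return o+d*(z-o[2])/d[2]
def Rrpy(r):
    from scipy.spatial.transform import Rotation as R
    return R.from_euler("xyz",r).as_matrix()
def tcp(s):
    T=np.eye(4);T[:3,:3]=Rrpy(s["tcp_rot"]);T[:3,3]=s["eef_pos"];return T
E
python3 - <<'E'
from h import *
c=dict(np.load("top0.npz"))
for n,(u,v),z in [("win",(293,206),99),("s1",(254,222),112),("s2",(275,167),112),("s3",(330,186),112),("s4",(310,242),112),("h1",(249,241),145),("h2",(253,160),145),("h3",(335,162),145),("h4",(333,246),145),("box",(265,80),80),("box",(305,155),60)]:
    print(n,np.round(ray(c,u,v,z),1))
im=c["frame"][130:280,220:380]
cv2.imwrite("pics/topc.png",cv2.resize(im,None,fx=5,fy=5,interpolation=cv2.INTER_CUBIC)[:600,:800,::-1])
E
```

```text
win [579.8  13.7  99. ]
s1 [549.   79.3 112. ]
s2 [646.1  45.9 112. ]
s3 [613.6 -50.3 112. ]
s4 [516.  -17.2 112. ]
h1 [513.3  82.2 145. ]
h2 [649.7  80.3 145. ]
h3 [648.1 -57.5 145. ]
h4 [507.1 -55.4 145. ]
box [819.6  71.9  80. ]
box [682.2  -4.6  60. ]
```

View pics/topc.png

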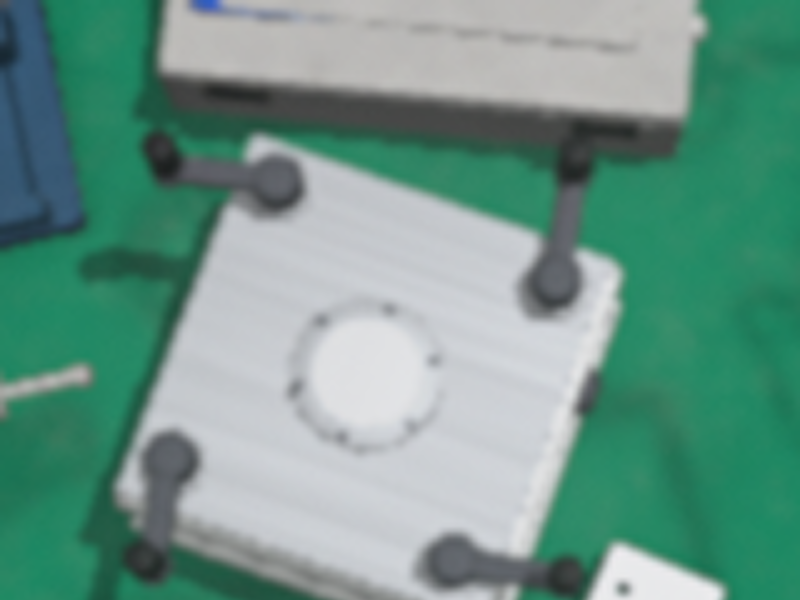

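The crop shows the dark hubs and the black handle tops clearly. A tall cabinet stands on the right of the bench, so I'll check its footprint before moving.

```bash
python3 - <<'E'
from h import *
c=dict(np.load("top0.npz"));s=dict(np.load("scene0.npz"))
for p in [(514,172),(517,355),(582,376),(515,170)]: print("top",p,np.round(ray(c,*p,0),0))
for p in [(365,188),(470,213)]: print("scene",p,np.round(ray(s,*p,0),0))
T=np.linalg.inv(s["world_from_camera"])
f=200/np.tan(np.radians(float(s["vertical_fov"]))/2)
for P in [(300,-413,0),(300,-413,300),(203,-591,175),(640,-413,0),(203,-500,0),(290,-700,0)]:
    q=T[:3,:3]@P+T[:3,3];print(P,q[:2]/q[2]*f+[s["cx"],s["cy"]])
E
```

```text
top (514, 172) [ 669. -414.    0.]
top (517, 355) [ 321. -403.    0.]
top (582, 376) [ 286. -521.    0.]
top (515, 170) [ 673. -417.    0.]
scene (365, 188) [ 669. -436.    0.]
scene (470, 213) [ 343. -427.    0.]
(300, -413, 0) [485.44057076 218.70580351]
(300, -413, 300) [505.94504717 102.34608757]
(203, -591, 175) [550.18768473 144.21500676]
(640, -413, 0) [369.75248959 192.14046381]
(203, -500, 0) [531.41807628 215.74171117]
(290, -700, 0) [510.99959936 186.95558638]
```

arm_command --pt "15 -43 -16 0 1" --pt "30 -86 -32 0 1" --pt "45 -129 -48 0 1" --pt "60 -171 -64 0 1" --pt "73 -213 -80 0 1"

```text
t: 0.6
eef_pos: [202.7, -363.9, 255.2]
tcp_rot: [-3.141, -0.0, 0.331]
ft_force: [1.1, 0.5, 1.0]
opening: 1.002
grip_force: 0.0
```

arm_command --pt "40 -21 -5 0 1" --pt "80 -42 -10 0 1" --pt "120 -63 -15 0 1" --pt "160 -84 -20 0 1" --pt "202 -105 -20 0 1"

```text
t: 1.1
eef_pos: [360.8, -199.6, 275.6]
tcp_rot: [3.14, -0.001, 0.33]
ft_force: [1.0, -0.4, 0.3]
opening: 0.999
grip_force: 0.0
```

arm_command --pt "43 -20 0 0 0.6" --pt "86 -40 0 0 0.4" --pt "129 -60 0 0 0.25" --pt "172 -81 0 0 0.25" --pt "215 -105 0 0 0.25"

```text
t: 1.6
eef_pos: [530.2, -30.2, 274.7]
tcp_rot: [3.142, 0.0, 0.331]
ft_force: [0.3, -0.8, 0.6]
opening: 0.634
grip_force: 0.0
```

arm_command --pt "30 -19 0 0 0.25" --pt "35 -19 0 0 0.25" --pt "35 -19 0 0 0.25"

```text
t: 1.9
eef_pos: [556.1, -2.1, 274.2]
tcp_rot: [-3.141, 0.001, 0.332]
ft_force: [-0.4, -0.4, -0.0]
opening: 0.384
grip_force: 0.0
```

```bash
python3 - <<'E'
from h import *
from cell import env
s=env.state();print({k:np.round(v,3).tolist() for k,v in s.items() if k not in("tau","moment")})
c=env.read_camera("wrist");print(c["vertical_fov"],c["cx"],c["cy"],np.round(c["hand_eye"],4).tolist())
np.savez("w1.npz",T=tcp(s)@c["hand_eye"],**c);cv2.imwrite("pics/w1.png",c["frame"][:,:,::-1])
E
```

```text
{'t': 1.9, 'joints': [-0.122, 0.305, 1.587, -0.0, 1.251, 1.116], 'qvel': [-0.034, -0.026, 0.025, -0.005, -0.001, -0.008], 'eef_pos': [556.112, -2.074, 274.223], 'tcp_rot': [-3.141, 0.001, 0.332], 'ft_force': [-0.387, -0.433, -0.023], 'grip_force': 0.0, 'opening': 0.384}
61.70703071012994 310.2246998628396 203.84072343087968 [[0.0005, -0.9601, -0.2797, 79.6476], [1.0, 0.0005, 0.0001, -1.4488], [0.0, -0.2797, 0.9601, -209.3672], [0.0, 0.0, 0.0, 1.0]]
```

View pics/w1.png

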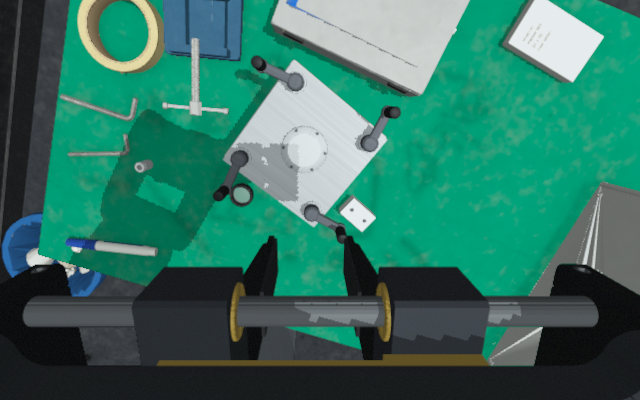

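The wrist view shows all four cranks: hubs at (295,82), (369,143), (311,212), (239,158) and handles at (259,63), (393,113), (342,235), (220,194). I'll enlarge it once to read exact points.

```bash
python3 - <<'E'
from h import *
c=dict(np.load("w1.npz"))
im=c["frame"][45:245,205:405]
cv2.imwrite("pics/w1c.png",cv2.resize(im,(600,600),interpolation=cv2.INTER_CUBIC)[:,:,::-1])
E
```

```text
(no output)
```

View pics/w1c.png

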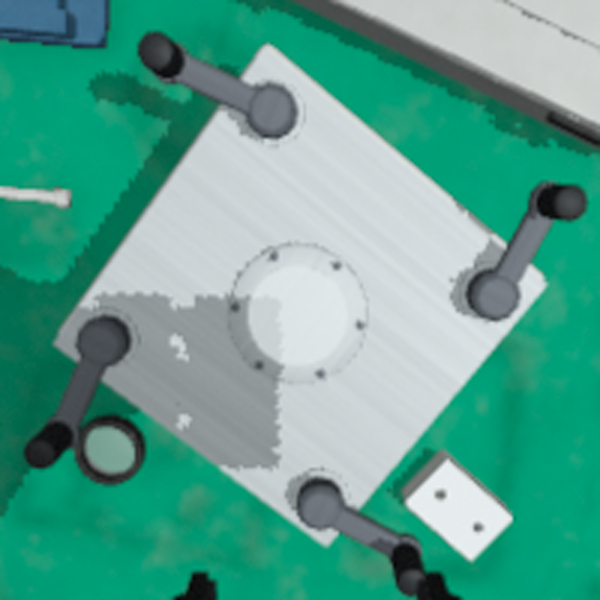

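```bash
python3 - <<'E'
from h import *
w=dict(np.load("w1.npz"));t=dict(np.load("top0.npz"))
P=lambda u,v,z:ray(w,205+u/3,45+v/3,z,w["T"])[:2]
Q=lambda u,v,z:ray(t,220+u/5,130+v/5,z)[:2]
H={"w":[P(*p,115) for p in[(103,340),(272,109),(493,293),(321,502)]],"t":[Q(*p,115) for p in [(171,455),(277,180),(554,278),(452,556)]]}
A={"w":[P(*p,145) for p in[(41,451),(156,52),(566,202),(410,574)]],"t":[Q(*p,145) for p in[(146,562),(161,152),(575,158),(566,577)]]}
W={"w":P(299,313,99),"t":Q(365,370,99)}
for k in "wt":
    S=np.array(H[k]);C=S.mean(0);X=S-C
    ang=np.degrees(np.arctan2(X[:,1],X[:,0]))-[135,45,-45,-135]
    print(k,"centre",C.round(1),"win",W[k].round(1),"r",np.hypot(*X.T).round(1),"yaw",((ang+180)%360-180).round(1))
    D=np.array(A[k])-S;print(" handles",np.array(A[k]).round(1).tolist(),"r",np.hypot(*D.T).round(1),"ang",np.degrees(np.arctan2(D[:,1],D[:,0])).round(1))
E
```

```text
w centre [584.6  16.5] win [584.1  15.9] r [72.  71.8 71.6 71.7] yaw [-19.  -19.2 -19.1 -18.9]
 handles [[515.0, 86.6], [651.9, 85.4], [652.0, -53.5], [514.0, -51.2]] r [38.5 37.8 36.6 36.6] ang [172.   86.1  -8.7 -99.8]
t centre [582.1  13.5] win [583.3  13.8] r [72.4 72.3 72.4 72.2] yaw [-19.  -19.2 -19.1 -19.2]
 handles [[511.0, 81.8], [649.0, 81.6], [648.8, -57.5], [508.1, -55.7]] r [39.4 36.6 35.5 38.8] ang [ 175.4   87.1   -9.5 -103.5]
```

```bash
cat > plan.py <<'E'
# plan.py mode crank phi0 phi1 z step : prints rows for arm_command
import sys; from h import *
from cell import env
C=np.array([583.5,15.0]); S=C+np.array([[-32.2,66.1],[66.1,32.2],[32.2,-66.1],[-66.1,-32.2]])
OFF=[0,0,180,180]; OP=0.3
def pose(i,phi,e,z):
    a=np.radians(phi); p=S[i]+38*np.array([np.cos(a),np.sin(a)])+e*np.array([np.sin(a),-np.cos(a)])
    return np.array([*p,z,(phi+OFF[i]+90)%360-90])
def lin(a,b,mm=45,deg=8.4):
    n=max(1,int(np.ceil(max(np.linalg.norm((b-a)[:3])/mm,abs(b-a)[3]/deg))))
    return [a+(b-a)*k/n for k in range(1,n+1)]
def emit(cur,path):
    for k in range(0,len(path),5):
        y=np.radians(cur[3]);R=np.array([[np.cos(y),np.sin(y),0],[np.sin(y),-np.cos(y),0],[0,0,-1]])
        rows=[]
        for p in path[k:k+5]:
            r=np.round([*(R@(p[:3]-cur[:3])),cur[3]-p[3]],1); rows.append([*r.tolist(),OP])
        print(rows); cur=np.array([*(cur[:3]+R.T@r[:3]),cur[3]-r[3]])
    return cur
def here():
    s=env.state();x=s["eef_pos"];y=np.degrees(s["tcp_rot"][2]);return np.array([*x,(y+90)%360-90])
if __name__=="__main__":
    i=int(sys.argv[1])-1;p0,p1,z,st=map(float,sys.argv[2:6])
    cur=here();path=[]
    if cur[2]<165: path+=lin(cur,cur+[0,0,168-cur[2],0]);cur2=path[-1]
    else: cur2=cur
    h=pose(i,p0,5,168);path+=lin(cur2,h);path+=[h,pose(i,p0,5,145),pose(i,p0,5,z),pose(i,p0,5,z),pose(i,p0,7.5,z)]
    print("transfer+descend");cur=emit(cur,path)
    n=int(np.ceil(abs(p1-p0)/st));path=[pose(i,p0+(p1-p0)*k/n,8.25,z) for k in range(1,n+1)]
    print("push");cur=emit(cur,path+[path[-1]])
    print("leave");emit(cur,[pose(i,p1,4,z),pose(i,p1,4,168)])
E
python3 plan.py 2 86.5 54 121 5
```

```text
transfer+descend
[[13.8, -5.5, 11.8, -7.5, 0.3], [27.6, -11.1, 23.7, -15.0, 0.3], [41.4, -16.6, 35.5, -22.5, 0.3], [55.2, -22.2, 47.3, -30.0, 0.3], [69.1, -27.7, 59.1, -37.5, 0.3]]
[[14.3, 4.0, 11.9, -7.5, 0.3], [28.7, 8.0, 23.7, -15.0, 0.3], [43.0, 12.0, 35.5, -22.5, 0.3], [57.3, 16.0, 47.4, -30.0, 0.3], [57.3, 16.0, 47.4, -30.0, 0.3]]
[[0.0, -0.0, 23.0, -0.0, 0.3], [0.0, -0.0, 47.0, -0.0, 0.3], [0.0, -0.0, 47.0, -0.0, 0.3], [0.0, 2.5, 47.0, -0.0, 0.3]]
push
[[-0.8, 3.8, -0.0, 4.6, 0.3], [-1.8, 6.8, -0.0, 9.3, 0.3], [-3.1, 9.7, -0.0, 13.9, 0.3], [-4.6, 12.4, -0.0, 18.5, 0.3], [-6.3, 15.1, -0.0, 23.2, 0.3]]
[[-0.8, 3.0, -0.0, 4.6, 0.3], [-1.8, 6.0, -0.0, 9.3, 0.3], [-1.8, 6.0, -0.0, 9.3, 0.3]]
leave
[[-0.0, -4.3, -0.0, -0.0, 0.3], [-0.0, -4.3, -47.0, -0.0, 0.3]]
```

arm_command --pt "14 -5.5 12 -7.5 0.3" --pt "27.5 -11 23.5 -15 0.3" --pt "41.5 -16.5 35.5 -22.5 0.3" --pt "55 -22 47.5 -30 0.3" --pt "69 -27.5 59 -37.5 0.3"

```text
t: 2.45
eef_pos: [612.0, 44.6, 215.8]
tcp_rot: [3.141, 0.0, 0.989]
ft_force: [0.7, 0.5, 0.2]
opening: 0.302
grip_force: 0.0
```

arm_command --pt "14.5 4 12 -7.5 0.3" --pt "28.5 8 23.5 -15 0.3" --pt "43 12 35.5 -22.5 0.3" --pt "57.5 16 47.5 -30 0.3" --pt "57.5 16 47.5 -30 0.3"

```text
t: 2.95
eef_pos: [657.0, 84.1, 166.9]
tcp_rot: [-3.139, 0.0, 1.51]
ft_force: [0.2, -0.2, 0.7]
opening: 0.302
grip_force: 0.0
```

arm_command --pt "0 0 0 0 0.3"

```text
t: 3.05
eef_pos: [656.9, 83.7, 168.7]
tcp_rot: [-3.141, 0.0, 1.504]
ft_force: [-0.2, -0.8, 0.1]
opening: 0.297
grip_force: 0.0
```

```bash
python3 - <<'E'
from plan import *
print(here().round(2), pose(1,86.5,5,168).round(2),env.state()["opening"],env.state()["ft_force"])
c=env.read_camera("wrist");cv2.imwrite("pics/w2.png",c["frame"][:,:,::-1])
E
```

```text
[656.88  83.7  168.73  86.19] [656.91  84.82 168.    86.5 ] 0.29749129445270367 [-0.23307039 -0.81324786  0.1159845 ]
```

View pics/w2.png

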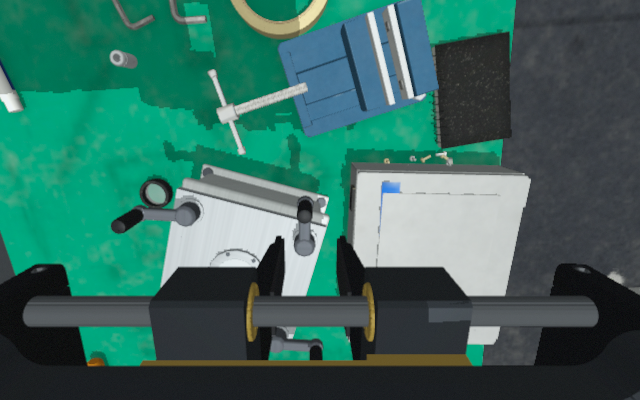

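The handle 2 post (305,210) lies between the fingertips (280 and 345), where it was predicted. Next I descend and push.

arm_command --pt "0 0 23 0 0.3" --pt "0 0 47 0 0.3" --pt "0 0 47 0 0.3" --pt "0 2.5 47 0 0.3"

```text
t: 3.5
eef_pos: [659.9, 84.2, 122.7]
tcp_rot: [3.141, 0.0, 1.507]
ft_force: [0.1, -0.5, 0.1]
opening: 0.301
grip_force: 0.0
```

arm_command --pt "-1 4 0 4.5 0.3" --pt "-2 7 0 9.5 0.3"

```text
t: 3.7
eef_pos: [667.8, 82.0, 123.6]
tcp_rot: [3.139, -0.001, 1.339]
ft_force: [-0.2, 0.4, -0.0]
opening: 0.299
grip_force: 0.0
```

arm_command --pt "-1 3 0 4.5 0.3" --pt "-2 6 0 9 0.3"

```text
t: 3.9
eef_pos: [673.1, 78.7, 123.7]
tcp_rot: [3.139, -0.001, 1.182]
ft_force: [0.1, 0.4, 0.8]
opening: 0.297
grip_force: 0.0
```

```bash
python3 - <<'E'
from plan import *
for k in range(3):
  s=env.state();print(here().round(2),np.round(s["ft_force"],2),np.round(s["moment"],3),s["opening"])
c=env.read_camera("wrist");cv2.imwrite("pics/w3.png",c["frame"][100:300,150:450,::-1])
E
```

```text
[673.14  78.69 123.66  67.7 ] [0.08 0.4  0.76] [-0.032 -0.032  0.001] 0.2971696755348277
[673.14  78.69 123.66  67.7 ] [0.08 0.4  0.76] [-0.032 -0.032  0.001] 0.2971696755348277
[673.14  78.69 123.66  67.7 ] [0.08 0.4  0.76] [-0.032 -0.032  0.001] 0.2971696755348277
```

View pics/w3.png

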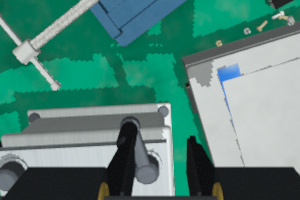

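The picture shows the handle at the left fingertip (130,125 in the crop), but there is no force. I'll enlarge it.

```bash
python3 - <<'E'
import cv2
from plan import *
w=cv2.imread("pics/w3.png")[90:200,60:230];w2=cv2.imread("pics/w2.png")[190:300,210:380]
b=np.vstack([cv2.resize(x,None,fx=2.7,fy=2.7,interpolation=cv2.INTER_CUBIC) for x in(w2,w)])
b=cv2.convertScaleAbs(b,alpha=1.8,beta=20)
print(b.shape);cv2.imwrite("pics/w3b.png",b)
# expected pixels
c=env.read_camera("wrist");T=tcp(env.state())@c["hand_eye"];f=200/np.tan(np.radians(c["vertical_fov"]/2))
Ti=np.linalg.inv(T)
def px(P): q=Ti[:3,:3]@P+Ti[:3,3];return (q[:2]/q[2]*f+[c["cx"],c["cy"]]-[210,190])*2.7+[0,297]
for a in (86.5,67.7):
  P=S[1]+38*np.array([np.cos(np.radians(a)),np.sin(np.radians(a))])
  print(a,"top",px(np.array([*P,144])).round(),"arm",px(np.array([*P,113])).round())
print("screw",px(np.array([*S[1],113])).round())
Rm=tcp(env.state());
for y in(-14,14): print("pad tip",px((Rm@[0,y,0,1])[:3]).round())
E
```

```text
(594, 459, 3)
86.5 top [175. 451.] arm [187. 403.]
67.7 top [229. 443.] arm [234. 396.]
screw [235. 528.]
pad tip [216. 410.]
pad tip [329. 410.]
```

View pics/w3b.png

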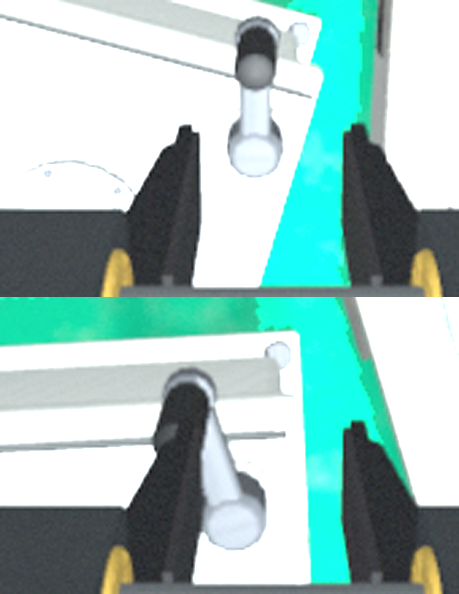

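The finger covers the unmoved post in this view with no force. So the open fingertips end at least 21 mm above the nominal TCP (tip row and finger spacing suggest about 35 mm). I'll work with the TCP lower, at z≈97, where the tips are still clear of the crank arm.

```bash
python3 plan.py 2 86.5 54 97 5
```

```text
transfer+descend
[[0.0, 0.0, -44.6, 0.0, 0.3], [-0.1, -5.8, -44.6, -6.2, 0.3], [-0.3, -11.6, -44.6, -12.5, 0.3], [-0.4, -17.4, -44.6, -18.7, 0.3], [-0.4, -17.4, -44.6, -18.7, 0.3]]
[[0.0, 0.0, 23.0, 0.0, 0.3], [0.0, 0.0, 71.0, 0.0, 0.3], [0.0, 0.0, 71.0, 0.0, 0.3], [0.0, 2.5, 71.0, 0.0, 0.3]]
push
[[-0.8, 3.8, -0.0, 4.7, 0.3], [-1.8, 6.8, -0.0, 9.3, 0.3], [-3.1, 9.7, -0.0, 13.9, 0.3], [-4.6, 12.4, -0.0, 18.6, 0.3], [-6.3, 15.1, -0.0, 23.2, 0.3]]
[[-0.8, 3.0, -0.0, 4.7, 0.3], [-1.9, 6.0, -0.0, 9.3, 0.3], [-1.9, 6.0, -0.0, 9.3, 0.3]]
leave
[[0.0, -4.3, -0.0, 0.0, 0.3], [0.0, -4.3, -71.0, 0.0, 0.3]]
```

arm_command --pt "0 0 -44.5 0 0.3" --pt "0 -6 -44.5 -6 0.3" --pt "-0.5 -11.5 -44.5 -12.5 0.3" --pt "-0.5 -17.5 -44.5 -18.5 0.3" --pt "-0.5 -17.5 -44.5 -18.5 0.3"

```text
t: 4.5
eef_pos: [655.6, 85.3, 167.4]
tcp_rot: [3.14, -0.0, 1.512]
ft_force: [0.4, -0.5, 0.1]
opening: 0.301
grip_force: 0.0
```

arm_command --pt "0 0 35 0 0.3" --pt "0 0 50 0 0.3" --pt "0 0 60 0 0.3"

```text
t: 4.8
eef_pos: [655.8, 85.0, 105.2]
tcp_rot: [-3.141, 0.0, 1.507]
ft_force: [2.1, -0.1, 0.6]
opening: 0.298
grip_force: 0.0
```

arm_command --pt "0 0 5 0 0.3" --pt "0 0 11 0 0.3" --pt "0 2.5 11 0 0.3"

```text
t: 5.1
eef_pos: [658.3, 85.0, 94.9]
tcp_rot: [-3.141, 0.0, 1.509]
ft_force: [0.6, -0.2, -0.3]
opening: 0.298
grip_force: 0.0
```

arm_command --pt "-1 4 0 4.5 0.3" --pt "-2 7 0 9.5 0.3"

```text
t: 5.3
eef_pos: [664.0, 82.6, 95.0]
tcp_rot: [-3.138, 0.001, 1.34]
ft_force: [-8.3, -0.2, -0.3]
opening: 0.301
grip_force: 3.9
```

arm_command --pt "-1 3 0 4.5 0.3" --pt "-2 6 0 9 0.3" --pt "-3 9 0 13.5 0.3" --pt "-4.5 12 0 18 0.3" --pt "-6 15 0 22.5 0.3"

```text
t: 5.8
eef_pos: [676.2, 74.0, 94.1]
tcp_rot: [-3.136, 0.003, 0.947]
ft_force: [-8.1, 4.4, -4.9]
opening: 0.299
grip_force: 4.5
```

```bash
python3 - <<'E'
from plan import *
s=env.state();print(here().round(2),pose(1,54,8.25,97).round(1),np.round(s["ft_force"],2),s["grip_force"],env.state()["t"])
E
```

```text
[676.15  73.95  94.07  54.27] [678.6  73.1  97.   54. ] [-8.07  4.38 -4.88] 4.501282721757889 5.8
```

```bash
python3 - <<'E'
s=open("plan.py").read().split("if __name__")[0]
s+='''
def hang(i):  # handle angle if its post touches the pushing pad
    h=here();a=np.radians(h[3]-OFF[i]);P=h[:2]-8.25*np.array([np.sin(a),-np.cos(a)])-S[i]
    return np.degrees(np.arctan2(P[1],P[0])),np.hypot(*P)
if __name__=="__main__":
    q=int(sys.argv[1])-1;i=int(sys.argv[2])-1;p0,p1,z,st=map(float,sys.argv[3:7]);H=138
    cur=here();st0=env.state();print("t",round(st0["t"],2),"F",np.round(st0["ft_force"],1),"grip",round(st0["grip_force"],1))
    path=[]
    if q>=0:
        a,r=hang(q);print("crank",q+1,"handle ang,r",round(a,1),round(r,1))
        b=pose(q,cur[3]-OFF[q],0,0)-pose(q,cur[3]-OFF[q],4.5,0);b[3]=0
        path+=[cur+b,cur+b+[0,0,H-cur[2],0]]
    h=pose(i,p0,5,H);path+=lin(path[-1] if path else cur,h,45,8.5);path+=[h,pose(i,p0,5,115),pose(i,p0,5,z),pose(i,p0,5,z),pose(i,p0,7.5,z)]
    print("transfer");cur=emit(cur,path)
    n=int(np.ceil(abs(p1-p0)/st));path=[pose(i,p0+(p1-p0)*k/n,8.25,z) for k in range(1,n+1)]
    print("push");emit(cur,path)
'''
open("plan.py","w").write(s)
E
python3 plan.py 2 4 -101.5 -129 95 5.5
```

```text
t 5.8 F [-8.1  4.4 -4.9] grip 4.5
crank 2 handle ang,r 57.8 37.3
transfer
[[0.0, -4.5, 0.0, 0.0, 0.3], [0.0, -4.5, -43.9, 0.0, 0.3], [-40.7, -16.5, -43.9, -4.8, 0.3], [-81.4, -28.5, -43.9, -9.7, 0.3], [-122.0, -40.6, -43.9, -14.5, 0.3]]
[[-36.4, -21.8, -0.0, -4.9, 0.3], [-72.8, -43.6, -0.0, -9.7, 0.3], [-72.8, -43.6, -0.0, -9.7, 0.3], [-72.8, -43.6, 23.0, -9.7, 0.3], [-72.8, -43.6, 43.0, -9.7, 0.3]]
[[0.0, -0.0, -0.0, -0.0, 0.3], [0.0, -2.5, -0.0, -0.0, 0.3]]
push
[[1.0, -4.4, -0.0, 5.5, 0.3], [2.3, -7.9, -0.0, 11.0, 0.3], [3.9, -11.2, -0.0, 16.5, 0.3], [5.9, -14.4, -0.0, 22.0, 0.3], [8.1, -17.4, -0.0, 27.5, 0.3]]
```

arm_command --pt "0 -4.5 0 0 0.3" --pt "0 -4.5 -44 0 0.3" --pt "-40.5 -16.5 -44 -5 0.3" --pt "-81.5 -28.5 -44 -9.5 0.3" --pt "-122 -40.5 -44 -14.5 0.3"

```text
t: 6.3
eef_pos: [573.8, -3.0, 139.9]
tcp_rot: [3.139, -0.0, 1.208]
ft_force: [0.7, -0.2, 0.7]
opening: 0.3
grip_force: 0.0
```

arm_command --pt "-36.5 -22 0 -5 0.3" --pt "-73 -43.5 0 -9.5 0.3" --pt "-73 -43.5 0 -9.5 0.3" --pt "-73 -43.5 23 -9.5 0.3" --pt "-73 -43.5 43 -9.5 0.3"

```text
t: 6.8
eef_pos: [508.9, -55.2, 96.6]
tcp_rot: [3.138, 0.0, 1.369]
ft_force: [-0.9, 0.6, -0.1]
opening: 0.297
grip_force: 0.0
```

arm_command --pt "0 0 0 0 0.3" --pt "0 -2.5 0 0 0.3"

```text
t: 7.0
eef_pos: [506.1, -54.3, 96.6]
tcp_rot: [3.141, 0.0, 1.37]
ft_force: [0.2, -0.9, 0.3]
opening: 0.302
grip_force: 0.0
```

arm_command --pt "1 -4.5 0 5.5 0.3" --pt "2.5 -8 0 11 0.3" --pt "4 -11 0 16.5 0.3" --pt "6 -14.5 0 22 0.3" --pt "7.5 -16.5 0 25.5 0.3"

```text
t: 7.5
eef_pos: [493.1, -44.7, 97.5]
tcp_rot: [3.135, -0.002, 0.921]
ft_force: [6.0, -9.0, -7.7]
opening: 0.299
grip_force: 5.3
```

```bash
python3 plan.py 4 1 173.5 145 95 5.5
```

```text
t 7.5 F [ 6.  -9.  -7.7] grip 5.3
crank 4 handle ang,r -118.6 37.0
transfer
[[-0.0, 4.5, 0.0, 0.0, 0.3], [-0.0, 4.5, -40.5, 0.0, 0.3], [8.0, -0.1, -40.5, -8.0, 0.3], [16.0, -4.8, -40.5, -16.1, 0.3], [24.0, -9.4, -40.5, -24.1, 0.3]]
[[9.3, -0.9, -0.0, -8.1, 0.3], [18.5, -1.9, -0.0, -16.1, 0.3], [27.7, -2.8, -0.0, -24.2, 0.3], [36.9, -3.8, -0.0, -32.2, 0.3], [46.1, -4.7, -0.0, -40.3, 0.3]]
[[7.7, 5.2, -0.0, -8.0, 0.3], [15.3, 10.4, -0.0, -16.1, 0.3], [22.9, 15.6, -0.0, -24.1, 0.3], [30.6, 20.9, -0.0, -32.2, 0.3], [38.2, 26.1, -0.0, -40.2, 0.3]]
[[2.5, 8.9, -0.0, -8.1, 0.3], [4.9, 17.9, -0.0, -16.1, 0.3], [4.9, 17.9, -0.0, -16.1, 0.3], [4.9, 17.9, 23.0, -16.1, 0.3], [4.9, 17.9, 43.0, -16.1, 0.3]]
[[0.1, -0.0, -0.0, -0.0, 0.3], [0.1, 2.5, -0.0, -0.0, 0.3]]
push
[[-0.9, 3.8, -0.0, 4.7, 0.3], [-1.9, 6.9, -0.0, 9.5, 0.3], [-3.2, 9.8, -0.0, 14.2, 0.3], [-4.8, 12.7, -0.0, 19.0, 0.3], [-6.6, 15.3, -0.0, 23.7, 0.3]]
[[-0.8, 3.1, -0.0, 4.8, 0.3]]
```

arm_command --pt "0 4.5 0 0 0.3" --pt "0 4.5 -40.5 0 0.3" --pt "8 0 -40.5 -8 0.3" --pt "16 -5 -40.5 -16 0.3" --pt "24 -9.5 -40.5 -24 0.3"

```text
t: 8.0
eef_pos: [498.1, -18.5, 138.0]
tcp_rot: [3.139, -0.0, 1.349]
ft_force: [-0.2, -0.8, 0.5]
opening: 0.298
grip_force: 0.0
```

arm_command --pt "9.5 -1 0 -8 0.3" --pt "18.5 -2 0 -16 0.3" --pt "27.5 -3 0 -24 0.3" --pt "37 -4 0 -32 0.3" --pt "46 -4.5 0 -40.5 0.3"

```text
t: 8.5
eef_pos: [504.0, 27.5, 137.7]
tcp_rot: [3.14, 0.001, 2.057]
ft_force: [-0.3, -1.0, -0.1]
opening: 0.297
grip_force: 0.0
```

arm_command --pt "7.5 5 0 -8 0.3" --pt "15.5 10.5 0 -16 0.3" --pt "23 15.5 0 -24 0.3" --pt "30.5 21 0 -32 0.3" --pt "38 26 0 -40 0.3"

```text
t: 9.0
eef_pos: [509.6, 73.3, 137.7]
tcp_rot: [3.141, 0.002, 2.755]
ft_force: [-0.4, -0.7, 0.2]
opening: 0.3
grip_force: 0.0
```

arm_command --pt "2.5 9 0 -8 0.3" --pt "5 18 0 -16 0.3" --pt "5 18 0 -16 0.3" --pt "5 18 23 -16 0.3" --pt "5 18 43 -16 0.3"

```text
t: 9.5
eef_pos: [511.8, 91.1, 93.9]
tcp_rot: [3.141, 0.002, 3.023]
ft_force: [-1.1, 0.1, -0.6]
opening: 0.303
grip_force: 0.0
```

arm_command --pt "0 0 0 0 0.3" --pt "0 2.5 0 0 0.3"

```text
t: 9.7
eef_pos: [511.9, 93.4, 94.2]
tcp_rot: [-3.142, 0.0, 3.025]
ft_force: [-0.4, 0.1, -0.3]
opening: 0.296
grip_force: 0.0
```

arm_command --pt "-1 4 0 4.5 0.3" --pt "-2 7 0.5 9.5 0.3" --pt "-3 10 1 14 0.3" --pt "-5 12.5 1.5 19 0.3" --pt "-6.5 15.5 2 23.5 0.3"

```text
t: 10.2
eef_pos: [520.0, 107.5, 92.8]
tcp_rot: [-3.141, 0.001, 2.612]
ft_force: [-0.7, -7.8, 1.0]
opening: 0.298
grip_force: 3.9
```

arm_command --pt "-1 3 0.5 5 0.3"

```text
t: 10.3
eef_pos: [522.3, 109.7, 92.3]
tcp_rot: [-3.141, 0.001, 2.525]
ft_force: [-3.5, -7.5, 2.6]
opening: 0.303
grip_force: 3.8
```

```bash
sed -i 's/path=\[pose(i,p0+(p1-p0)\*k\/n,8.25,z) for/path=[pose(i,p0+(p1-p0)*k\/n,8.25,z-abs(p1-p0)*k\/n*.0785) for/' plan.py; python3 plan.py 1 3 -9 -36 95 5.5
```

```text
t 10.3 F [-3.5 -7.5  2.6] grip 3.8
crank 1 handle ang,r 147.1 40.3
transfer
[[0.0, -4.5, 0.0, 0.0, 0.3], [0.0, -4.5, -45.7, 0.0, 0.3], [-41.1, -16.6, -45.7, -5.3, 0.3], [-82.2, -28.6, -45.7, -10.5, 0.3], [-123.3, -40.7, -45.7, -15.8, 0.3]]
[[-36.2, -22.8, 0.0, -5.2, 0.3], [-72.5, -45.6, 0.0, -10.5, 0.3], [-72.5, -45.6, 0.0, -10.5, 0.3], [-72.5, -45.6, 23.0, -10.5, 0.3], [-72.5, -45.6, 43.0, -10.5, 0.3]]
[[0.0, -0.0, 0.0, -0.0, 0.3], [0.0, -2.5, 0.0, -0.0, 0.3]]
push
[[1.0, -4.3, 0.4, 5.4, 0.3], [2.2, -7.8, 0.9, 10.8, 0.3], [3.8, -11.1, 1.3, 16.2, 0.3], [5.7, -14.2, 1.7, 21.6, 0.3], [7.9, -17.1, 2.1, 27.0, 0.3]]
```

arm_command --pt "0 -4.5 0 0 0.3" --pt "0 -4.5 -45.5 0 0.3" --pt "-41 -16.5 -45.5 -5.5 0.3" --pt "-82 -28.5 -45.5 -10.5 0.3" --pt "-123.5 -40.5 -45.5 -16 0.3"

```text
t: 10.8
eef_pos: [601.2, 5.2, 138.3]
tcp_rot: [3.141, 0.003, 2.815]
ft_force: [0.8, -0.5, 0.5]
opening: 0.3
grip_force: 0.0
```

arm_command --pt "-36 -23 0 -5 0.3" --pt "-72.5 -45.5 0 -10.5 0.3" --pt "-72.5 -45.5 0 -10.5 0.3" --pt "-72.5 -45.5 23 -10.5 0.3" --pt "-72.5 -45.5 43 -10.5 0.3"

```text
t: 11.3
eef_pos: [653.8, -60.4, 94.0]
tcp_rot: [3.141, 0.002, 2.992]
ft_force: [0.6, 0.2, -0.7]
opening: 0.303
grip_force: 0.0
```

arm_command --pt "0 0 0 0 0.3" --pt "0 -2.5 0 0 0.3"

```text
t: 11.5
eef_pos: [653.5, -62.4, 94.5]
tcp_rot: [3.142, 0.001, 2.993]
ft_force: [0.3, -0.1, 0.4]
opening: 0.297
grip_force: 0.0
```

arm_command --pt "1 -4.5 0.5 5.5 0.3" --pt "2 -8 1 11 0.3" --pt "4 -11 1.5 16 0.3" --pt "5.5 -14 1.5 21.5 0.3" --pt "8 -17 2 27 0.3"

```text
t: 12.0
eef_pos: [644.5, -77.3, 93.6]
tcp_rot: [3.138, 0.003, 2.518]
ft_force: [6.5, 7.6, -0.4]
opening: 0.304
grip_force: 4.5
```

```bash
python3 plan.py 3 2 58 31 93 5.5
```

```text
t 12.0 F [ 6.5  7.6 -0.4] grip 4.5
crank 3 handle ang,r -30.2 38.9
transfer
[[0.0, 4.5, 0.0, 0.0, 0.3], [0.0, 4.5, -44.4, 0.0, 0.3], [6.0, 17.0, -44.4, 7.8, 0.3], [12.0, 29.6, -44.4, 15.7, 0.3], [18.0, 42.1, -44.4, 23.5, 0.3]]
[[10.5, 9.1, 0.0, 7.9, 0.3], [21.0, 18.2, 0.0, 15.7, 0.3], [31.5, 27.2, 0.0, 23.5, 0.3], [42.0, 36.3, 0.0, 31.4, 0.3], [52.5, 45.4, 0.0, 39.2, 0.3]]
[[13.9, 0.4, 0.0, 7.9, 0.3], [27.8, 0.8, 0.0, 15.7, 0.3], [41.7, 1.2, 0.0, 23.5, 0.3], [41.7, 1.2, 0.0, 23.5, 0.3], [41.7, 1.2, 23.0, 23.5, 0.3]]
[[0.0, 0.0, 22.0, 0.0, 0.3], [0.0, 0.0, 22.0, 0.0, 0.3], [0.0, 2.5, 22.0, 0.0, 0.3]]
push
[[-0.9, 4.3, 0.4, 5.4, 0.3], [-2.2, 7.7, 0.9, 10.8, 0.3], [-3.8, 11.0, 1.3, 16.2, 0.3], [-5.7, 14.2, 1.7, 21.6, 0.3], [-7.9, 17.1, 2.1, 27.0, 0.3]]
```

arm_command --pt "0 4.5 0 0 0.3" --pt "0 4.5 -44.5 0 0.3" --pt "6 17 -44.5 8 0.3" --pt "12 29.5 -44.5 15.5 0.3" --pt "18 42 -44.5 23.5 0.3"

```text
t: 12.5
eef_pos: [653.2, -33.3, 137.9]
tcp_rot: [3.14, 0.002, 2.107]
ft_force: [0.4, -0.8, -0.9]
opening: 0.301
grip_force: 0.0
```

arm_command --pt "10.5 9 0 8 0.3" --pt "21 18 0 15.5 0.3" --pt "31.5 27 0 23.5 0.3" --pt "42 36.5 0 31.5 0.3" --pt "52.5 45.5 0 39 0.3"

```text
t: 13.0
eef_pos: [665.2, 35.4, 137.5]
tcp_rot: [3.14, 0.0, 1.427]
ft_force: [0.2, 0.1, -0.5]
opening: 0.295
grip_force: 0.0
```

arm_command --pt "14 0.5 0 8 0.3" --pt "28 1 0 15.5 0.3" --pt "41.5 1 0 23.5 0.3" --pt "41.5 1 0 23.5 0.3" --pt "41.5 1 23 23.5 0.3"

```text
t: 13.5
eef_pos: [673.3, 75.7, 116.4]
tcp_rot: [3.136, -0.003, 1.027]
ft_force: [-0.0, -0.7, -1.5]
opening: 0.301
grip_force: 0.0
```

arm_command --pt "0 0 22 0 0.3" --pt "0 0 22 0 0.3" --pt "0 2.5 22 0 0.3"

```text
t: 13.8
eef_pos: [673.8, 73.9, 91.9]
tcp_rot: [3.141, 0.0, 1.023]
ft_force: [-0.2, -0.5, 0.7]
opening: 0.299
grip_force: 0.0
```

arm_command --pt "-1 4.5 0.5 5.5 0.3" --pt "-2 7.5 1 11 0.3" --pt "-4 11 1.5 16 0.3" --pt "-5.5 14 1.5 21.5 0.3" --pt "-8 17 2 27 0.3"

```text
t: 14.3
eef_pos: [683.4, 59.5, 90.4]
tcp_rot: [-3.14, 0.0, 0.547]
ft_force: [-4.6, 7.0, 0.0]
opening: 0.298
grip_force: 4.5
```

```bash
python3 plan.py 2 4 -118.5 -149 93 6.1
```

```text
t 14.3 F [-4.6  7.   0. ] grip 4.5
crank 2 handle ang,r 33.3 35.3
transfer
[[0.0, -4.5, 0.0, 0.0, 0.3], [0.0, -4.5, -47.6, 0.0, 0.3], [-43.4, -4.8, -47.6, -6.0, 0.3], [-86.8, -5.1, -47.6, -12.1, 0.3], [-130.2, -5.5, -47.6, -18.1, 0.3]]
[[-41.2, -13.7, 0.0, -6.0, 0.3], [-82.3, -27.5, 0.0, -12.0, 0.3], [-82.3, -27.5, 0.0, -12.0, 0.3], [-82.3, -27.5, 23.0, -12.0, 0.3], [-82.3, -27.5, 45.0, -12.0, 0.3]]
[[-0.0, -0.0, 0.0, -0.0, 0.3], [-0.0, -2.5, 0.0, -0.0, 0.3]]
push
[[1.1, -4.8, 0.5, 6.1, 0.3], [2.6, -8.6, 1.0, 12.2, 0.3], [4.5, -12.3, 1.5, 18.3, 0.3], [6.8, -15.8, 2.0, 24.4, 0.3], [9.4, -18.9, 2.4, 30.5, 0.3]]
```

arm_command --pt "0 -4.5 0 0 0.3" --pt "0 -4.5 -47.5 0 0.3" --pt "-43.5 -5 -47.5 -6 0.3" --pt "-87 -5 -47.5 -12 0.3" --pt "-130 -5.5 -47.5 -18 0.3"

```text
t: 14.8
eef_pos: [569.5, -5.3, 138.0]
tcp_rot: [3.139, -0.001, 0.871]
ft_force: [0.6, -0.6, 0.2]
opening: 0.302
grip_force: 0.0
```

arm_command --pt "-41 -13.5 0 -6 0.3" --pt "-82.5 -27.5 0 -12 0.3" --pt "-82.5 -27.5 0 -12 0.3" --pt "-82.5 -27.5 23 -12 0.3" --pt "-82.5 -27.5 45 -12 0.3"

```text
t: 15.3
eef_pos: [497.2, -49.9, 92.7]
tcp_rot: [3.137, -0.001, 1.074]
ft_force: [0.5, 0.5, -0.5]
opening: 0.3
grip_force: 0.0
```

arm_command --pt "0 0 0 0 0.3" --pt "0 -2.5 0 0 0.3"

```text
t: 15.5
eef_pos: [494.4, -48.3, 92.3]
tcp_rot: [3.14, -0.0, 1.074]
ft_force: [0.4, -0.4, 0.5]
opening: 0.3
grip_force: 0.0
```

arm_command --pt "1 -5 0.5 6 0.3" --pt "2.5 -8.5 1 12 0.3" --pt "4.5 -12.5 1.5 18.5 0.3" --pt "7 -16 2 24.5 0.3" --pt "9.5 -19 2.5 30.5 0.3"

```text
t: 16.0
eef_pos: [483.0, -32.2, 90.9]
tcp_rot: [3.137, -0.002, 0.538]
ft_force: [-0.1, -13.5, 1.7]
opening: 0.3
grip_force: 5.6
```

```bash
python3 plan.py 4 1 147 121 93 5.2
```

```text
t 16.0 F [ -0.1 -13.5   1.7] grip 5.6
crank 4 handle ang,r -143.8 37.4
transfer
[[0.0, 4.5, 0.0, 0.0, 0.3], [0.0, 4.5, -47.1, 0.0, 0.3], [7.5, -2.9, -47.1, -8.3, 0.3], [14.9, -10.2, -47.1, -16.6, 0.3], [22.4, -17.6, -47.1, -24.9, 0.3]]
[[9.8, -3.6, 0.0, -8.3, 0.3], [19.7, -7.1, 0.0, -16.6, 0.3], [29.6, -10.6, 0.0, -24.9, 0.3], [39.4, -14.2, 0.0, -33.2, 0.3], [49.3, -17.7, 0.0, -41.5, 0.3]]
[[9.7, 3.8, 0.0, -8.3, 0.3], [19.5, 7.7, 0.0, -16.6, 0.3], [29.2, 11.6, 0.0, -24.9, 0.3], [38.9, 15.5, 0.0, -33.2, 0.3], [48.7, 19.4, 0.0, -41.5, 0.3]]
[[4.7, 9.3, 0.0, -8.3, 0.3], [4.7, 9.3, 0.0, -8.3, 0.3], [4.7, 9.3, 23.0, -8.3, 0.3], [4.7, 9.3, 45.0, -8.3, 0.3], [4.7, 9.3, 45.0, -8.3, 0.3]]
[[0.0, 2.5, 0.0, -0.0, 0.3]]
push
[[-0.9, 4.2, 0.4, 5.2, 0.3], [-2.1, 7.5, 0.8, 10.4, 0.3], [-3.6, 10.7, 1.2, 15.6, 0.3], [-5.4, 13.7, 1.6, 20.8, 0.3], [-7.4, 16.6, 2.0, 26.0, 0.3]]
```

arm_command --pt "0 4.5 0 0 0.3" --pt "0 4.5 -47 0 0.3" --pt "7.5 -3 -47 -8.5 0.3" --pt "15 -10 -47 -16.5 0.3" --pt "22.5 -17.5 -47 -25 0.3"

```text
t: 16.5
eef_pos: [492.4, -3.8, 137.7]
tcp_rot: [3.139, -0.001, 0.984]
ft_force: [-0.1, 0.6, -0.1]
opening: 0.302
grip_force: 0.0
```

arm_command --pt "10 -3.5 0 -8.5 0.3" --pt "19.5 -7 0 -16.5 0.3" --pt "29.5 -10.5 0 -25 0.3" --pt "39.5 -14 0 -33 0.3" --pt "49.5 -17.5 0 -41.5 0.3"

```text
t: 17.0
eef_pos: [505.5, 47.3, 137.4]
tcp_rot: [3.14, 0.0, 1.709]
ft_force: [-0.1, 0.3, -0.2]
opening: 0.3
grip_force: 0.0
```

arm_command --pt "9.5 4 0 -8.5 0.3" --pt "19.5 7.5 0 -16.5 0.3" --pt "29 11.5 0 -25 0.3" --pt "39 15.5 0 -33 0.3" --pt "48.5 19.5 0 -41.5 0.3"

```text
t: 17.5
eef_pos: [518.5, 98.0, 137.4]
tcp_rot: [3.14, 0.001, 2.433]
ft_force: [-0.1, 0.2, 0.7]
opening: 0.298
grip_force: 0.0
```

arm_command --pt "4.5 9.5 0 -8.5 0.3" --pt "4.5 9.5 0 -8.5 0.3" --pt "4.5 9.5 23 -8.5 0.3" --pt "4.5 9.5 45 -8.5 0.3" --pt "4.5 9.5 45 -8.5 0.3"

```text
t: 18.0
eef_pos: [519.6, 107.0, 89.7]
tcp_rot: [-3.14, -0.002, 2.57]
ft_force: [-0.0, 0.2, -0.0]
opening: 0.302
grip_force: 0.0
```

arm_command --pt "0 2.5 0 0 0.3"

```text
t: 18.1
eef_pos: [522.2, 109.2, 91.8]
tcp_rot: [-3.142, 0.0, 2.571]
ft_force: [-1.5, -2.1, 0.3]
opening: 0.298
grip_force: 1.4
```

arm_command --pt "-1 4 0.5 5 0.3" --pt "-2 7.5 1 10.5 0.3" --pt "-3.5 10.5 1 15.5 0.3" --pt "-5.5 13.5 1.5 21 0.3" --pt "-7.5 16.5 2 26 0.3"

```text
t: 18.6
eef_pos: [536.4, 118.6, 89.9]
tcp_rot: [-3.139, 0.0, 2.115]
ft_force: [-5.4, -7.2, -1.3]
opening: 0.299
grip_force: 4.0
```

```bash
python3 plan.py 1 3 -30 -58 93 5.6
```

```text
t 18.6 F [-5.4 -7.2 -1.3] grip 4.0
crank 1 handle ang,r 123.5 39.8
transfer
[[-0.0, -4.5, 0.0, 0.0, 0.3], [-0.0, -4.5, -48.1, 0.0, 0.3], [-44.4, -4.8, -48.1, -5.8, 0.3], [-88.8, -5.1, -48.1, -11.5, 0.3], [-133.2, -5.4, -48.1, -17.3, 0.3]]
[[-42.3, -13.4, -0.0, -5.8, 0.3], [-84.5, -26.9, -0.0, -11.5, 0.3], [-84.5, -26.9, -0.0, -11.5, 0.3], [-84.5, -26.9, 23.0, -11.5, 0.3], [-84.5, -26.9, 45.0, -11.5, 0.3]]
[[-0.0, -0.0, -0.0, -0.0, 0.3], [-0.0, -2.5, -0.0, -0.0, 0.3]]
push
[[0.9, -4.4, 0.4, 5.6, 0.3], [2.3, -8.0, 0.9, 11.2, 0.3], [4.0, -11.4, 1.3, 16.8, 0.3], [6.0, -14.6, 1.7, 22.4, 0.3], [8.3, -17.7, 2.2, 28.0, 0.3]]
```

arm_command --pt "0 -4.5 0 0 0.3" --pt "0 -4.5 -48 0 0.3" --pt "-44.5 -5 -48 -6 0.3" --pt "-89 -5 -48 -11.5 0.3" --pt "-133 -5.5 -48 -17.5 0.3"

```text
t: 19.1
eef_pos: [603.2, 1.8, 139.1]
tcp_rot: [3.14, 0.003, 2.43]
ft_force: [0.8, 1.1, 0.1]
opening: 0.297
grip_force: 0.0
```

arm_command --pt "-42.5 -13.5 0 -6 0.3" --pt "-84.5 -27 0 -11.5 0.3" --pt "-84.5 -27 0 -11.5 0.3" --pt "-84.5 -27 23 -11.5 0.3" --pt "-84.5 -27 45 -11.5 0.3"

```text
t: 19.6
eef_pos: [648.4, -72.9, 93.1]
tcp_rot: [3.141, 0.003, 2.625]
ft_force: [-0.8, 0.5, -0.4]
opening: 0.298
grip_force: 0.0
```

arm_command --pt "0 0 0 0 0.3" --pt "0 -2.5 0 0 0.3"

```text
t: 19.8
eef_pos: [647.0, -74.6, 93.2]
tcp_rot: [3.141, 0.001, 2.626]
ft_force: [0.4, -0.4, -0.3]
opening: 0.297
grip_force: 0.0
```

arm_command --pt "1 -4.5 0.5 5.5 0.3" --pt "2.5 -8 1 11 0.3" --pt "4 -11.5 1.5 17 0.3" --pt "6 -14.5 1.5 22.5 0.3" --pt "8 -17.5 2 27.5 0.3"

```text
t: 20.3
eef_pos: [633.1, -85.6, 92.3]
tcp_rot: [3.137, 0.003, 2.142]
ft_force: [7.8, 4.9, -2.6]
opening: 0.296
grip_force: 4.4
```

```bash
python3 plan.py 3 2 33 13 91 4
```

```text
t 20.3 F [ 7.8  4.9 -2.6] grip 4.4
crank 3 handle ang,r -50.9 38.7
transfer
[[-0.0, 4.5, 0.0, 0.0, 0.3], [-0.0, 4.5, -45.7, 0.0, 0.3], [8.9, 15.3, -45.7, 8.2, 0.3], [17.8, 26.2, -45.7, 16.3, 0.3], [26.7, 37.0, -45.7, 24.5, 0.3]]
[[12.6, 6.2, 0.0, 8.1, 0.3], [25.2, 12.3, 0.0, 16.3, 0.3], [37.8, 18.5, 0.0, 24.4, 0.3], [50.4, 24.7, 0.0, 32.6, 0.3], [63.0, 30.8, 0.0, 40.8, 0.3]]
[[13.6, -3.5, 0.0, 8.1, 0.3], [27.1, -7.1, 0.0, 16.3, 0.3], [40.7, -10.7, 0.0, 24.4, 0.3], [40.7, -10.7, 0.0, 24.4, 0.3], [40.7, -10.7, 23.0, 24.4, 0.3]]
[[0.0, 0.0, 24.0, 0.0, 0.3], [0.0, 0.0, 24.0, 0.0, 0.3], [0.0, 2.5, 24.0, 0.0, 0.3]]
push
[[-0.7, 3.4, 0.3, 4.0, 0.3], [-1.5, 6.0, 0.7, 8.0, 0.3], [-2.5, 8.5, 1.0, 12.0, 0.3], [-3.7, 10.9, 1.3, 16.0, 0.3], [-5.1, 13.3, 1.6, 20.0, 0.3]]
```

arm_command --pt "0 4.5 0 0 0.3" --pt "0 4.5 -45.5 0 0.3" --pt "9 15.5 -45.5 8 0.3" --pt "18 26 -45.5 16.5 0.3" --pt "26.5 37 -45.5 24.5 0.3"

```text
t: 20.8
eef_pos: [648.3, -43.4, 137.5]
tcp_rot: [3.139, 0.001, 1.714]
ft_force: [-0.5, 0.5, -0.6]
opening: 0.295
grip_force: 0.0
```

arm_command --pt "12.5 6 0 8 0.3" --pt "25 12.5 0 16.5 0.3" --pt "38 18.5 0 24.5 0.3" --pt "50.5 24.5 0 32.5 0.3" --pt "63 31 0 41 0.3"

```text
t: 21.3
eef_pos: [669.6, 23.7, 137.2]
tcp_rot: [3.14, -0.001, 0.999]
ft_force: [-0.6, 1.2, -0.3]
opening: 0.302
grip_force: 0.0
```

arm_command --pt "13.5 -3.5 0 8 0.3" --pt "27 -7 0 16.5 0.3" --pt "40.5 -10.5 0 24.5 0.3" --pt "40.5 -10.5 0 24.5 0.3" --pt "40.5 -10.5 23 24.5 0.3"

```text
t: 21.8
eef_pos: [683.8, 62.9, 116.1]
tcp_rot: [3.138, -0.005, 0.582]
ft_force: [0.4, -0.7, -0.6]
opening: 0.301
grip_force: 0.0
```

arm_command --pt "0 0 24 0 0.3" --pt "0 0 24 0 0.3" --pt "0 2.5 24 0 0.3"

```text
t: 22.1
eef_pos: [683.6, 60.4, 89.5]
tcp_rot: [3.141, -0.0, 0.578]
ft_force: [-0.6, -0.3, 0.8]
opening: 0.298
grip_force: 0.2
```

arm_command --pt "-0.5 3.5 0.5 4 0.3" --pt "-1.5 6 0.5 8 0.3" --pt "-2.5 8.5 1 12 0.3" --pt "-2.5 8.5 1 12 0.3"

```text
t: 22.5
eef_pos: [685.5, 52.9, 88.9]
tcp_rot: [-3.14, 0.0, 0.365]
ft_force: [-4.2, 6.6, -1.3]
opening: 0.301
grip_force: 3.6
```

```bash
cat > push.py <<'E'
# push.py crank dphi n hold: further push rows from here
from plan import *
i=int(sys.argv[1])-1;d=float(sys.argv[2]);n=int(sys.argv[3])
def rep(i):
    s=env.state();h=here();a,r=hang(i);F=s["ft_force"];b=np.radians(h[3]-OFF[i]);t=np.array([np.sin(b),-np.cos(b)]);u=np.array([np.cos(b),np.sin(b)])
    print("t",round(s["t"],2),"ang",round(a,1),"r",round(r,1),"yaw-phi",round(h[3]-OFF[i],1),"Ft",round(-F[:2]@t,1),"Fr",round(F[:2]@u,1),"Fz",round(F[2],1),"grip",round(s["grip_force"],1))
rep(i)
y=lambda k:np.radians(d*k/n)
c=np.array([-38,-8.25])*(1 if OFF[i]==0 else -1)
R=lambda a:np.array([[np.cos(a),-np.sin(a)],[np.sin(a),np.cos(a)]])
if d: print([[*np.round([*(c-R(y(k))@c),.0785*d*k/n,d*k/n],1).tolist(),OP] for k in range(1,n+1)])
E
python3 push.py 2 6 2
```

```text
t 22.5 ang 22.1 r 35.6 yaw-phi 20.9 Ft 7.7 Fr -1.6 Fz -1.3 grip 3.6
[[-0.5, 2.0, 0.2, 3.0, 0.3], [-1.1, 3.9, 0.5, 6.0, 0.3]]
```

arm_command --pt "-0.5 2 0 3 0.3" --pt "-1 4 0.5 6 0.3" --pt "-1 4 0.5 6 0.3"

```text
t: 22.8
eef_pos: [686.1, 49.0, 88.4]
tcp_rot: [-3.14, 0.0, 0.261]
ft_force: [-3.2, 6.6, -2.3]
opening: 0.301
grip_force: 3.9
```

```bash
python3 push.py 2 6 2
```

```text
t 22.8 ang 15.8 r 35.7 yaw-phi 15.0 Ft 7.2 Fr -1.4 Fz -2.3 grip 3.9
[[-0.5, 2.0, 0.2, 3.0, 0.3], [-1.1, 3.9, 0.5, 6.0, 0.3]]
```

arm_command --pt "-0.5 2 0 3 0.3" --pt "-1 4 0.5 6 0.3" --pt "-1 4 0.5 6 0.3"

```text
t: 23.1
eef_pos: [686.2, 45.0, 88.0]
tcp_rot: [-3.14, -0.0, 0.157]
ft_force: [-4.4, 8.5, -1.6]
opening: 0.301
grip_force: 4.2
```

```bash
python3 push.py 2 0 2; python3 plan.py 2 4 -143.8 -173 91 6
```

```text
t 23.1 ang 9.6 r 35.8 yaw-phi 9.0 Ft 9.1 Fr -3.0 Fz -1.6 grip 4.2
t 23.1 F [-4.4  8.5 -1.6] grip 4.2
crank 2 handle ang,r 9.6 35.8
transfer
[[-0.0, -4.5, 0.0, 0.0, 0.3], [-0.0, -4.5, -50.0, 0.0, 0.3], [-42.5, 6.0, -50.0, -5.4, 0.3], [-85.0, 16.5, -50.0, -10.9, 0.3], [-127.5, 27.1, -50.0, -16.3, 0.3]]
[[-43.7, -1.9, 0.0, -5.5, 0.3], [-87.5, -3.7, 0.0, -10.9, 0.3], [-87.5, -3.7, 0.0, -10.9, 0.3], [-87.5, -3.7, 23.0, -10.9, 0.3], [-87.5, -3.7, 47.0, -10.9, 0.3]]
[[0.0, 0.0, 0.0, -0.0, 0.3], [0.0, -2.5, 0.0, -0.0, 0.3]]
push
[[1.1, -4.6, 0.5, 5.8, 0.3], [2.5, -8.3, 0.9, 11.6, 0.3], [4.3, -11.8, 1.4, 17.5, 0.3], [6.4, -15.1, 1.8, 23.3, 0.3], [8.9, -18.2, 2.3, 29.2, 0.3]]
```

arm_command --pt "0 -4.5 0 0 0.3" --pt "0 -4.5 -50 0 0.3" --pt "-42.5 6 -50 -5.5 0.3" --pt "-85 16.5 -50 -11 0.3" --pt "-127.5 27 -50 -16.5 0.3"

```text
t: 23.6
eef_pos: [564.1, -3.3, 138.2]
tcp_rot: [3.14, -0.002, 0.45]
ft_force: [0.5, -0.3, 0.9]
opening: 0.299
grip_force: 0.0
```

arm_command --pt "-43.5 -2 0 -5.5 0.3" --pt "-87.5 -3.5 0 -11 0.3" --pt "-87.5 -3.5 0 -11 0.3" --pt "-87.5 -3.5 23 -11 0.3" --pt "-87.5 -3.5 47 -11 0.3"

```text
t: 24.1
eef_pos: [486.1, -37.7, 91.0]
tcp_rot: [3.137, -0.003, 0.637]
ft_force: [1.2, 0.3, -1.0]
opening: 0.298
grip_force: 0.0
```

arm_command --pt "0 0 0 0 0.3" --pt "0 -2.5 0 0 0.3"

```text
t: 24.3
eef_pos: [483.8, -35.2, 90.4]
tcp_rot: [3.141, -0.001, 0.636]
ft_force: [0.7, -0.5, -0.2]
opening: 0.301
grip_force: 0.0
```

arm_command --pt "1 -4.5 0.5 6 0.3" --pt "2.5 -8.5 1 11.5 0.3" --pt "4 -11.5 1.5 17 0.3" --pt "6 -14 1.5 21 0.3" --pt "6 -14 1.5 21 0.3"

```text
t: 24.8
eef_pos: [480.0, -21.0, 89.6]
tcp_rot: [3.139, -0.001, 0.269]
ft_force: [-3.1, -11.0, 0.7]
opening: 0.301
grip_force: 4.5
```

```bash
python3 push.py 4 5 2; python3 plan.py 4 1 123.5 103 91 4.2
```

```text
t 24.8 ang -161.5 r 37.1 yaw-phi -164.6 Ft 9.7 Fr 5.9 Fz 0.7 grip 4.5
[[0.4, -1.6, 0.2, 2.5, 0.3], [0.9, -3.3, 0.4, 5.0, 0.3]]
t 24.8 F [ -3.1 -11.    0.7] grip 4.5
crank 4 handle ang,r -161.5 37.1
transfer
[[-0.0, 4.5, 0.0, 0.0, 0.3], [-0.0, 4.5, -48.4, 0.0, 0.3], [6.8, -4.9, -48.4, -8.3, 0.3], [13.7, -14.2, -48.4, -16.6, 0.3], [20.5, -23.6, -48.4, -24.9, 0.3]]
[[10.1, -5.6, -0.0, -8.4, 0.3], [20.2, -11.2, -0.0, -16.7, 0.3], [30.4, -16.8, -0.0, -25.0, 0.3], [40.5, -22.5, -0.0, -33.3, 0.3], [50.7, -28.1, -0.0, -41.6, 0.3]]
[[11.3, 2.5, -0.0, -8.3, 0.3], [22.6, 5.1, -0.0, -16.7, 0.3], [33.9, 7.6, -0.0, -25.0, 0.3], [45.2, 10.1, -0.0, -33.3, 0.3], [56.5, 12.6, -0.0, -41.6, 0.3]]
[[-0.0, 0.0, -0.0, -0.0, 0.3], [-0.0, 0.0, 23.0, -0.0, 0.3], [-0.0, 0.0, 47.0, -0.0, 0.3], [-0.0, 0.0, 47.0, -0.0, 0.3], [-0.0, 2.5, 47.0, -0.0, 0.3]]
push
[[-0.7, 3.5, 0.3, 4.1, 0.3], [-1.6, 6.1, 0.6, 8.2, 0.3], [-2.7, 8.7, 1.0, 12.3, 0.3], [-3.9, 11.2, 1.3, 16.4, 0.3], [-5.3, 13.6, 1.6, 20.5, 0.3]]
```

arm_command --pt "0 4.5 0 0 0.3" --pt "0 4.5 -48.5 0 0.3" --pt "7 -5 -48.5 -8.5 0.3" --pt "13.5 -14 -48.5 -16.5 0.3" --pt "20.5 -23.5 -48.5 -25 0.3"

```text
t: 25.3
eef_pos: [493.7, 8.3, 138.2]
tcp_rot: [3.139, -0.002, 0.712]
ft_force: [-0.8, 0.7, -0.5]
opening: 0.302
grip_force: 0.0
```

arm_command --pt "10 -5.5 0 -8.5 0.3" --pt "20 -11 0 -16.5 0.3" --pt "30.5 -17 0 -25 0.3" --pt "40.5 -22.5 0 -33.5 0.3" --pt "50.5 -28 0 -41.5 0.3"

```text
t: 25.8
eef_pos: [513.9, 62.7, 137.9]
tcp_rot: [3.139, -0.0, 1.437]
ft_force: [-0.1, -1.2, -0.3]
opening: 0.3
grip_force: 0.0
```

arm_command --pt "11.5 2.5 0 -8.5 0.3" --pt "22.5 5 0 -16.5 0.3" --pt "34 7.5 0 -25 0.3" --pt "45 10 0 -33.5 0.3" --pt "56.5 12.5 0 -41.5 0.3"

```text
t: 26.3
eef_pos: [534.1, 116.9, 137.9]
tcp_rot: [3.14, 0.001, 2.161]
ft_force: [0.0, 0.1, -0.0]
opening: 0.297
grip_force: 0.0
```

arm_command --pt "0 0 0 0 0.3" --pt "0 0 23 0 0.3" --pt "0 0 47 0 0.3" --pt "0 0 47 0 0.3" --pt "0 2.5 47 0 0.3"

```text
t: 26.8
eef_pos: [535.6, 117.3, 90.3]
tcp_rot: [3.142, 0.0, 2.152]
ft_force: [1.0, -0.4, 0.3]
opening: 0.301
grip_force: 0.0
```

arm_command --pt "-1 4 0.5 5 0.3" --pt "-2 7 0.5 10 0.3" --pt "-3.5 10 1 15 0.3" --pt "-5 13.5 1.5 20 0.3" --pt "-5 13.5 1.5 20 0.3"

```text
t: 27.3
eef_pos: [548.8, 120.3, 89.1]
tcp_rot: [-3.14, 0.0, 1.801]
ft_force: [-6.3, -3.5, 0.6]
opening: 0.302
grip_force: 3.2
```

```bash
python3 push.py 1 5 2; python3 plan.py 1 3 -51 -77 91 5.2
```

```text
t 27.3 ang 105.8 r 38.8 yaw-phi 103.2 Ft 6.9 Fr -2.0 Fz 0.6 grip 3.2
[[-0.4, 1.6, 0.2, 2.5, 0.3], [-0.9, 3.3, 0.4, 5.0, 0.3]]
t 27.3 F [-6.3 -3.5  0.6] grip 3.2
crank 1 handle ang,r 105.8 38.8
transfer
[[0.0, -4.5, 0.0, 0.0, 0.3], [0.0, -4.5, -48.9, 0.0, 0.3], [-43.7, 4.0, -48.9, -5.2, 0.3], [-87.4, 12.5, -48.9, -10.3, 0.3], [-131.1, 21.1, -48.9, -15.5, 0.3]]
[[-44.4, -3.5, -0.0, -5.1, 0.3], [-88.8, -7.0, -0.0, -10.3, 0.3], [-88.8, -7.0, -0.0, -10.3, 0.3], [-88.8, -7.0, 23.0, -10.3, 0.3], [-88.8, -7.0, 47.0, -10.3, 0.3]]
[[-0.0, 0.0, -0.0, -0.0, 0.3], [-0.0, -2.5, -0.0, -0.0, 0.3]]
push
[[0.9, -4.2, 0.4, 5.2, 0.3], [2.1, -7.5, 0.8, 10.4, 0.3], [3.6, -10.7, 1.2, 15.6, 0.3], [5.4, -13.7, 1.6, 20.8, 0.3], [7.5, -16.6, 2.0, 26.0, 0.3]]
```

arm_command --pt "0 -4.5 0 0 0.3" --pt "0 -4.5 -49 0 0.3" --pt "-43.5 4 -49 -5 0.3" --pt "-87.5 12.5 -49 -10.5 0.3" --pt "-131 21 -49 -15.5 0.3"

```text
t: 27.8
eef_pos: [601.6, -3.0, 139.1]
tcp_rot: [3.139, 0.002, 2.08]
ft_force: [-0.0, -0.1, 0.8]
opening: 0.299
grip_force: 0.0
```

arm_command --pt "-44.5 -3.5 0 -5 0.3" --pt "-89 -7 0 -10.5 0.3" --pt "-89 -7 0 -10.5 0.3" --pt "-89 -7 23 -10.5 0.3" --pt "-89 -7 47 -10.5 0.3"

```text
t: 28.3
eef_pos: [638.0, -83.1, 91.3]
tcp_rot: [3.139, 0.003, 2.257]
ft_force: [-0.5, 0.3, -0.4]
opening: 0.297
grip_force: 0.0
```

arm_command --pt "0 0 0 0 0.3" --pt "0 -2.5 0 0 0.3"

```text
t: 28.5
eef_pos: [635.8, -84.2, 91.2]
tcp_rot: [3.141, 0.001, 2.259]
ft_force: [0.1, -0.5, 0.4]
opening: 0.298
grip_force: 0.0
```

arm_command --pt "1 -4 0.5 5 0.3" --pt "2 -7.5 1 10.5 0.3" --pt "3.5 -10.5 1 15.5 0.3" --pt "5.5 -13.5 1.5 21 0.3" --pt "7.5 -16.5 2 26 0.3"

```text
t: 29.0
eef_pos: [620.3, -88.9, 90.4]
tcp_rot: [3.135, 0.002, 1.801]
ft_force: [8.8, 1.7, -2.2]
opening: 0.303
grip_force: 4.4
```

arm_command --pt "0 0 0 0 0.3"

```text
t: 29.1
eef_pos: [620.0, -89.1, 90.4]
tcp_rot: [3.136, 0.002, 1.802]
ft_force: [6.9, 1.7, -4.1]
opening: 0.303
grip_force: 3.6
```

```bash
python3 push.py 3 5 2; python3 plan.py 3 2 9.6 0 89 5
```

```text
t 29.1 ang -71.1 r 38.1 yaw-phi -76.7 Ft 7.2 Fr -0.1 Fz -4.1 grip 3.6
[[0.4, -1.6, 0.2, 2.5, 0.3], [0.9, -3.3, 0.4, 5.0, 0.3]]
t 29.1 F [ 6.9  1.7 -4.1] grip 3.6
crank 3 handle ang,r -71.1 38.1
transfer
[[0.0, 4.5, 0.0, 0.0, 0.3], [0.0, 4.5, -47.6, 0.0, 0.3], [9.9, 12.3, -47.6, 7.8, 0.3], [19.7, 20.0, -47.6, 15.6, 0.3], [29.6, 27.8, -47.6, 23.4, 0.3]]
[[12.2, 3.2, -0.0, 7.8, 0.3], [24.3, 6.4, -0.0, 15.6, 0.3], [36.4, 9.6, -0.0, 23.4, 0.3], [48.6, 12.8, -0.0, 31.2, 0.3], [60.7, 16.0, -0.0, 39.0, 0.3]]
[[11.5, -5.2, -0.0, 7.8, 0.3], [22.9, -10.3, -0.0, 15.6, 0.3], [34.4, -15.5, -0.0, 23.4, 0.3], [45.8, -20.6, -0.0, 31.3, 0.3], [45.8, -20.6, -0.0, 31.3, 0.3]]
[[0.0, -0.0, 23.0, -0.0, 0.3], [0.0, -0.0, 49.0, -0.0, 0.3], [0.0, -0.0, 49.0, -0.0, 0.3], [0.0, 2.5, 49.0, -0.0, 0.3]]
push
[[-0.8, 3.9, 0.4, 4.8, 0.3], [-1.9, 6.9, 0.7, 9.6, 0.3]]
```

arm_command --pt "0 4.5 0 0 0.3" --pt "0 4.5 -47.5 0 0.3" --pt "10 12.5 -47.5 8 0.3" --pt "19.5 20 -47.5 15.5 0.3" --pt "29.5 28 -47.5 23.5 0.3"

```text
t: 29.6
eef_pos: [638.8, -53.6, 137.5]
tcp_rot: [3.139, 0.0, 1.39]
ft_force: [0.6, -1.3, -0.1]
opening: 0.303
grip_force: 0.0
```

arm_command --pt "12 3 0 8 0.3" --pt "24.5 6.5 0 15.5 0.3" --pt "36.5 9.5 0 23.5 0.3" --pt "48.5 13 0 31 0.3" --pt "60.5 16 0 39 0.3"

```text
t: 30.1
eef_pos: [665.1, 3.4, 137.1]
tcp_rot: [3.14, -0.001, 0.709]
ft_force: [0.1, -0.8, 0.6]
opening: 0.302
grip_force: 0.0
```

arm_command --pt "11.5 -5 0 8 0.3" --pt "23 -10.5 0 15.5 0.3" --pt "34.5 -15.5 0 23.5 0.3" --pt "46 -20.5 0 31.5 0.3" --pt "46 -20.5 0 31.5 0.3"

```text
t: 30.6
eef_pos: [686.5, 49.7, 136.8]
tcp_rot: [3.141, -0.002, 0.164]
ft_force: [-0.4, 0.0, 0.9]
opening: 0.301
grip_force: 0.0
```

arm_command --pt "0 0 23 0 0.3" --pt "0 0 49 0 0.3" --pt "0 0 49 0 0.3" --pt "0 2.5 49 0 0.3"

```text
t: 31.0
eef_pos: [686.4, 45.8, 87.4]
tcp_rot: [3.142, -0.0, 0.167]
ft_force: [-1.5, 2.2, -1.1]
opening: 0.299
grip_force: 1.4
```

arm_command --pt "-0.5 3.5 0 4 0.3" --pt "-1 5 0.5 6 0.3" --pt "-1 5 0.5 6 0.3"

```text
t: 31.3
eef_pos: [685.9, 42.1, 87.4]
tcp_rot: [-3.14, -0.0, 0.061]
ft_force: [-2.0, 8.4, -3.0]
opening: 0.3
grip_force: 4.4
```

```bash
python3 push.py 2 5 2
```

```text
t 31.3 ang 5.0 r 36.0 yaw-phi 3.5 Ft 8.5 Fr -1.5 Fz -3.0 grip 4.4
[[-0.4, 1.6, 0.2, 2.5, 0.3], [-0.9, 3.3, 0.4, 5.0, 0.3]]
```

arm_command --pt "-0.5 2 0 3 0.3" --pt "-1 4 0.5 6 0.3" --pt "-1 4 0.5 6 0.3"

```text
t: 31.6
eef_pos: [685.3, 38.3, 87.1]
tcp_rot: [-3.139, -0.0, -0.045]
ft_force: [-2.0, 10.5, -2.4]
opening: 0.3
grip_force: 5.1
```

```bash
python3 push.py 2 5 2
```

```text
t 31.6 ang -1.0 r 36.1 yaw-phi -2.6 Ft 10.5 Fr -2.4 Fz -2.4 grip 5.1
[[-0.4, 1.6, 0.2, 2.5, 0.3], [-0.9, 3.3, 0.4, 5.0, 0.3]]
```

```bash
python3 plan.py 2 4 -161.5 -173 89 4
```

```text
t 31.6 F [-2.  10.5 -2.4] grip 5.1
crank 2 handle ang,r -1.0 36.1
transfer
[[-0.0, -4.5, 0.0, 0.0, 0.3], [-0.0, -4.5, -50.9, 0.0, 0.3], [-40.5, 10.8, -50.9, -4.2, 0.3], [-81.0, 26.1, -50.9, -8.4, 0.3], [-121.5, 41.4, -50.9, -12.6, 0.3]]
[[-42.9, 6.1, -0.0, -4.2, 0.3], [-85.7, 12.1, -0.0, -8.5, 0.3], [-85.7, 12.1, -0.0, -8.5, 0.3], [-85.7, 12.1, 23.0, -8.5, 0.3], [-85.7, 12.1, 49.0, -8.5, 0.3]]
[[-0.0, 0.0, -0.0, 0.0, 0.3], [-0.0, -2.5, -0.0, 0.0, 0.3]]
push
[[0.6, -3.2, 0.3, 3.9, 0.3], [1.4, -5.7, 0.6, 7.7, 0.3], [2.4, -8.1, 0.9, 11.5, 0.3]]
```

arm_command --pt "0 -4.5 0 0 0.3" --pt "0 -4.5 -51 0 0.3" --pt "-40.5 11 -51 -4 0.3" --pt "-81 26 -51 -8.5 0.3" --pt "-121.5 41.5 -51 -12.5 0.3"

```text
t: 32.1
eef_pos: [561.3, 0.1, 138.3]
tcp_rot: [3.14, -0.003, 0.179]
ft_force: [1.1, 0.0, 0.6]
opening: 0.302
grip_force: 0.0
```

arm_command --pt "-43 6 0 -4 0.3" --pt "-85.5 12 0 -8.5 0.3" --pt "-85.5 12 0 -8.5 0.3" --pt "-85.5 12 23 -8.5 0.3" --pt "-85.5 12 49 -8.5 0.3"

```text
t: 32.6
eef_pos: [482.0, -26.5, 89.2]
tcp_rot: [3.138, -0.005, 0.322]
ft_force: [0.8, -0.2, -1.0]
opening: 0.298
grip_force: 0.0
```

arm_command --pt "0 0 0 0 0.3" --pt "0 -2.5 0 0 0.3"

```text
t: 32.8
eef_pos: [480.1, -23.8, 88.4]
tcp_rot: [3.141, -0.001, 0.322]
ft_force: [0.5, -0.6, -0.8]
opening: 0.298
grip_force: 0.0
```

arm_command --pt "0.5 -3 0.5 4 0.3" --pt "1.5 -5.5 0.5 7.5 0.3" --pt "2.5 -8 1 11.5 0.3" --pt "2.5 -8 1 11.5 0.3"

```text
t: 33.2
eef_pos: [480.2, -16.0, 88.3]
tcp_rot: [3.139, -0.002, 0.12]
ft_force: [-2.4, -9.0, 2.1]
opening: 0.301
grip_force: 4.6
```

```bash
python3 push.py 4 5 2
```

```text
t 33.2 ang -169.1 r 36.9 yaw-phi -173.1 Ft 8.6 Fr 3.5 Fz 2.1 grip 4.6
[[0.4, -1.6, 0.2, 2.5, 0.3], [0.9, -3.3, 0.4, 5.0, 0.3]]
```

arm_command --pt "0.5 -1.5 0 2.5 0.3" --pt "1 -3.5 0.5 5 0.3" --pt "1 -3.5 0.5 5 0.3"

```text
t: 33.5
eef_pos: [480.3, -12.6, 87.9]
tcp_rot: [3.139, -0.002, 0.034]
ft_force: [-4.6, -11.3, 5.1]
opening: 0.302
grip_force: 5.4
```

```bash
python3 push.py 4 5 2;  python3 plan.py 4 1 105.8 94.5 89 4
```

```text
t 33.5 ang -174.4 r 37.0 yaw-phi -178.1 Ft 11.2 Fr 5.0 Fz 5.1 grip 5.4
[[0.4, -1.6, 0.2, 2.5, 0.3], [0.9, -3.3, 0.4, 5.0, 0.3]]
t 33.5 F [ -4.6 -11.3   5.1] grip 5.4
crank 4 handle ang,r -174.4 37.0
transfer
[[0.0, 4.5, 0.0, 0.0, 0.3], [0.0, 4.5, -50.1, 0.0, 0.3], [5.4, -5.8, -50.1, -8.0, 0.3], [10.8, -16.1, -50.1, -16.0, 0.3], [16.1, -26.4, -50.1, -24.0, 0.3]]
[[9.1, -7.2, -0.0, -8.0, 0.3], [18.2, -14.4, -0.0, -15.9, 0.3], [27.3, -21.6, -0.0, -23.9, 0.3], [36.4, -28.8, -0.0, -31.9, 0.3], [45.5, -36.0, -0.0, -39.9, 0.3]]
[[11.6, 0.3, -0.0, -8.0, 0.3], [23.2, 0.6, -0.0, -16.0, 0.3], [34.9, 0.9, -0.0, -24.0, 0.3], [46.5, 1.2, -0.0, -32.0, 0.3], [58.1, 1.5, -0.0, -40.0, 0.3]]
[[-0.0, -0.0, -0.0, 0.0, 0.3], [-0.0, -0.0, 23.0, 0.0, 0.3], [-0.0, -0.0, 49.0, 0.0, 0.3], [-0.0, -0.0, 49.0, 0.0, 0.3], [-0.0, 2.5, 49.0, 0.0, 0.3]]
push
[[-0.6, 3.2, 0.3, 3.8, 0.3], [-1.4, 5.6, 0.6, 7.6, 0.3], [-2.4, 8.0, 0.9, 11.3, 0.3]]
```

arm_command --pt "0 4.5 0 0 0.3" --pt "0 4.5 -50 0 0.3" --pt "5.5 -6 -50 -8 0.3" --pt "11 -16 -50 -16 0.3" --pt "16 -26.5 -50 -24 0.3"

```text
t: 34.0
eef_pos: [495.8, 15.9, 137.9]
tcp_rot: [3.14, -0.003, 0.459]
ft_force: [0.9, -0.8, -0.0]
opening: 0.304
grip_force: 0.0
```

arm_command --pt "9 -7 0 -8 0.3" --pt "18 -14.5 0 -16 0.3" --pt "27.5 -21.5 0 -24 0.3" --pt "36.5 -29 0 -32 0.3" --pt "45.5 -36 0 -40 0.3"

```text
t: 34.5
eef_pos: [520.7, 68.5, 137.6]
tcp_rot: [3.14, -0.001, 1.157]
ft_force: [-0.1, -0.1, -0.4]
opening: 0.294
grip_force: 0.0
```

arm_command --pt "11.5 0.5 0 -8 0.3" --pt "23 0.5 0 -16 0.3" --pt "35 1 0 -24 0.3" --pt "46.5 1 0 -32 0.3" --pt "58 1.5 0 -40 0.3"

```text
t: 35.0
eef_pos: [545.7, 120.9, 137.6]
tcp_rot: [3.139, 0.0, 1.856]
ft_force: [0.4, -0.5, 0.1]
opening: 0.298
grip_force: 0.0
```

arm_command --pt "0 0 0 0 0.3" --pt "0 0 23 0 0.3" --pt "0 0 49 0 0.3" --pt "0 0 49 0 0.3" --pt "0 2.5 49 0 0.3"

```text
t: 35.5
eef_pos: [547.4, 120.6, 87.9]
tcp_rot: [3.142, 0.0, 1.847]
ft_force: [0.7, -1.0, 1.2]
opening: 0.297
grip_force: 0.0
```

arm_command --pt "-0.5 3 0.5 4 0.3" --pt "-1.5 5.5 0.5 7.5 0.3" --pt "-2.5 8 1 11.5 0.3" --pt "-2.5 8 1 11.5 0.3"

```text
t: 35.9
eef_pos: [554.6, 120.3, 87.4]
tcp_rot: [-3.139, 0.0, 1.645]
ft_force: [-7.9, -1.6, 2.8]
opening: 0.299
grip_force: 3.9
```

```bash
python3 push.py 1 5 2
```

```text
t 35.9 ang 97.3 r 39.0 yaw-phi 94.2 Ft 8.0 Fr -1.0 Fz 2.8 grip 3.9
[[-0.4, 1.6, 0.2, 2.5, 0.3], [-0.9, 3.3, 0.4, 5.0, 0.3]]
```

arm_command --pt "-0.5 1.5 0 2.5 0.3" --pt "-1 3.5 0.5 5 0.3" --pt "-1 3.5 0.5 5 0.3"

```text
t: 36.2
eef_pos: [557.9, 119.9, 87.1]
tcp_rot: [-3.139, 0.0, 1.558]
ft_force: [-9.2, 0.2, 5.3]
opening: 0.3
grip_force: 4.7
```

```bash
python3 push.py 1 3 1;  python3 plan.py 1 3 -71.1 -84 89 4.4
```

```text
t 36.2 ang 92.4 r 38.9 yaw-phi 89.3 Ft 9.2 Fr 0.1 Fz 5.3 grip 4.7
[[-0.5, 2.0, 0.2, 3.0, 0.3]]
t 36.2 F [-9.2  0.2  5.3] grip 4.7
crank 1 handle ang,r 92.4 38.9
transfer
[[-0.0, -4.5, 0.0, 0.0, 0.3], [-0.0, -4.5, -50.9, 0.0, 0.3], [-41.5, 10.0, -50.9, -3.9, 0.3], [-83.1, 24.5, -50.9, -7.9, 0.3], [-124.6, 39.0, -50.9, -11.8, 0.3]]
[[-43.6, 5.7, -0.0, -3.9, 0.3], [-87.3, 11.4, -0.0, -7.8, 0.3], [-87.3, 11.4, -0.0, -7.8, 0.3], [-87.3, 11.4, 23.0, -7.8, 0.3], [-87.3, 11.4, 49.0, -7.8, 0.3]]
[[0.0, 0.0, -0.0, -0.0, 0.3], [0.0, -2.5, -0.0, -0.0, 0.3]]
push
[[0.8, -3.5, 0.3, 4.3, 0.3], [1.7, -6.3, 0.6, 8.6, 0.3], [2.8, -9.0, 1.0, 12.9, 0.3]]
```

arm_command --pt "0 -4.5 0 0 0.3" --pt "0 -4.5 -51 0 0.3" --pt "-41.5 10 -51 -4 0.3" --pt "-83 24.5 -51 -8 0.3" --pt "-124.5 39 -51 -12 0.3"

```text
t: 36.7
eef_pos: [598.1, -6.4, 138.8]
tcp_rot: [3.138, 0.001, 1.773]
ft_force: [0.4, 0.5, -0.6]
opening: 0.295
grip_force: 0.0
```

arm_command --pt "-43.5 5.5 0 -4 0.3" --pt "-87.5 11.5 0 -7.5 0.3" --pt "-87.5 11.5 0 -7.5 0.3" --pt "-87.5 11.5 23 -7.5 0.3" --pt "-87.5 11.5 49 -7.5 0.3"

```text
t: 37.2
eef_pos: [626.7, -88.8, 89.1]
tcp_rot: [3.138, 0.002, 1.899]
ft_force: [1.1, -1.3, -0.7]
opening: 0.301
grip_force: 0.0
```

arm_command --pt "0 0 0 0 0.3" --pt "0 -2.5 0 0 0.3"

```text
t: 37.4
eef_pos: [623.8, -89.0, 88.7]
tcp_rot: [3.141, 0.001, 1.901]
ft_force: [-0.2, -0.3, -0.2]
opening: 0.3
grip_force: 0.0
```

arm_command --pt "1 -3.5 0 4.5 0.3" --pt "1.5 -6.5 0.5 8.5 0.3" --pt "3 -9 0.5 13 0.3" --pt "3 -9 0.5 13 0.3"

```text
t: 37.8
eef_pos: [615.9, -89.0, 89.5]
tcp_rot: [3.135, 0.001, 1.672]
ft_force: [6.5, 0.9, -4.6]
opening: 0.301
grip_force: 3.6
```

```bash
python3 push.py 3 6 2
```

```text
t 37.8 ang -77.2 r 38.0 yaw-phi -84.2 Ft 6.6 Fr -0.2 Fz -4.6 grip 3.6
[[0.5, -2.0, 0.2, 3.0, 0.3], [1.1, -3.9, 0.5, 6.0, 0.3]]
```

arm_command --pt "0.5 -2 0 3 0.3" --pt "1 -4 0.5 6 0.3" --pt "1 -4 0.5 6 0.3"

```text
t: 38.1
eef_pos: [612.5, -88.7, 89.2]
tcp_rot: [3.134, 0.001, 1.568]
ft_force: [9.6, 1.5, -3.2]
opening: 0.303
grip_force: 4.3
```

```bash
python3 push.py 3 5 2
```

```text
t 38.1 ang -82.4 r 38.0 yaw-phi -90.2 Ft 9.6 Fr -1.5 Fz -3.2 grip 4.3
[[0.4, -1.6, 0.2, 2.5, 0.3], [0.9, -3.3, 0.4, 5.0, 0.3]]
```

```bash
python3 plan.py 3 2 -1 -2 88 1
```

```text
t 38.1 F [ 9.6  1.5 -3.2] grip 4.3
crank 3 handle ang,r -82.4 38.0
transfer
[[0.0, 4.5, 0.0, 0.0, 0.3], [0.0, 4.5, -48.8, 0.0, 0.3], [11.9, 10.9, -48.8, 8.3, 0.3], [23.7, 17.2, -48.8, 16.5, 0.3], [35.6, 23.6, -48.8, 24.8, 0.3]]
[[13.4, 0.8, -0.0, 8.2, 0.3], [26.9, 1.6, -0.0, 16.5, 0.3], [40.3, 2.5, -0.0, 24.7, 0.3], [53.8, 3.3, -0.0, 33.0, 0.3], [67.2, 4.1, -0.0, 41.3, 0.3]]
[[10.6, -8.3, -0.0, 8.2, 0.3], [21.3, -16.6, -0.0, 16.5, 0.3], [31.9, -24.8, -0.0, 24.7, 0.3], [31.9, -24.8, -0.0, 24.7, 0.3], [31.9, -24.8, 23.0, 24.7, 0.3]]
[[-0.0, -0.0, 27.0, 0.0, 0.3], [-0.0, -0.0, 27.0, 0.0, 0.3], [-0.0, 2.5, 27.0, 0.0, 0.3]]
push
[[-0.2, 1.4, 0.0, 1.0, 0.3]]
```

arm_command --pt "0 4.5 0 0 0.3" --pt "0 4.5 -49 0 0.3" --pt "12 11 -49 8.5 0.3" --pt "23.5 17 -49 16.5 0.3" --pt "35.5 23.5 -49 25 0.3"

```text
t: 38.6
eef_pos: [633.9, -52.8, 137.7]
tcp_rot: [3.139, -0.0, 1.127]
ft_force: [-0.4, -0.4, -0.5]
opening: 0.301
grip_force: 0.0
```

arm_command --pt "13.5 1 0 8 0.3" --pt "27 1.5 0 16.5 0.3" --pt "40.5 2.5 0 24.5 0.3" --pt "54 3.5 0 33 0.3" --pt "67 4 0 41 0.3"

```text
t: 39.1
eef_pos: [665.8, 6.4, 137.4]
tcp_rot: [3.141, -0.002, 0.412]
ft_force: [-0.4, 0.1, 0.6]
opening: 0.299
grip_force: 0.0
```

arm_command --pt "10.5 -8.5 0 8 0.3" --pt "21.5 -16.5 0 16.5 0.3" --pt "32 -25 0 24.5 0.3" --pt "32 -25 0 24.5 0.3" --pt "32 -25 23 24.5 0.3"

```text
t: 39.6
eef_pos: [686.0, 41.7, 116.2]
tcp_rot: [3.141, -0.006, -0.004]
ft_force: [-0.0, 0.5, -0.3]
opening: 0.299
grip_force: 0.0
```

arm_command --pt "0 0 27 0 0.3" --pt "0 0 27 0 0.3" --pt "0 2.5 27 0 0.3" --pt "0 3.5 27 0 0.3"

```text
t: 40.0
eef_pos: [684.4, 38.5, 86.8]
tcp_rot: [-3.14, -0.001, -0.008]
ft_force: [-0.3, 7.7, -3.8]
opening: 0.301
grip_force: 3.9
```

arm_command --pt "-0.2 1 0.1 1.5 0.3"

```text
t: 40.1
eef_pos: [684.1, 38.2, 86.7]
tcp_rot: [-3.14, -0.001, -0.035]
ft_force: [-0.3, 10.8, -3.8]
opening: 0.303
grip_force: 5.5
```

arm_command --pt "-0.2 1 0.1 1.5 0.3"

```text
t: 40.2
eef_pos: [683.8, 37.7, 86.7]
tcp_rot: [-3.139, -0.001, -0.062]
ft_force: [-1.7, 12.1, -3.4]
opening: 0.301
grip_force: 5.6
```

arm_command --pt "-0.2 1 0.1 1.5 0.3"

```text
t: 40.3
eef_pos: [683.6, 36.9, 86.6]
tcp_rot: [-3.139, -0.001, -0.088]
ft_force: [-1.0, 12.2, -3.2]
opening: 0.303
grip_force: 5.8
```

```bash
python3 push.py 2 1.5 1
```

```text
t 40.3 ang -3.5 r 34.8 yaw-phi -5.0 Ft 12.1 Fr -2.0 Fz -3.2 grip 5.8
[[-0.2, 1.0, 0.1, 1.5, 0.3]]
```

Crank 2 yields at 12.1 N, so it is snug. Crank 4 is next.

```bash
python3 plan.py 2 4 -174.4 -175.4 88 1;
```

```text
t 40.3 F [-1.  12.2 -3.2] grip 5.8
crank 2 handle ang,r -3.5 34.8
transfer
[[0.0, -4.5, 0.0, 0.0, 0.3], [0.0, -4.5, -51.4, 0.0, 0.3], [-39.8, 10.5, -51.4, -2.1, 0.3], [-79.6, 25.5, -51.4, -4.2, 0.3], [-119.4, 40.5, -51.4, -6.4, 0.3]]
[[-41.3, 10.5, -0.0, -2.1, 0.3], [-82.5, 20.9, -0.0, -4.2, 0.3], [-82.5, 20.9, -0.0, -4.2, 0.3], [-82.5, 20.9, 23.0, -4.2, 0.3], [-82.5, 20.9, 50.0, -4.2, 0.3]]
[[-0.0, 0.0, -0.0, -0.0, 0.3], [-0.0, -2.5, -0.0, -0.0, 0.3]]
push
[[0.1, -1.4, 0.1, 1.0, 0.3]]
```

arm_command --pt "0 -4.5 0 0 0.3" --pt "0 -4.5 -51.5 0 0.3" --pt "-40 10.5 -51.5 -2 0.3" --pt "-79.5 25.5 -51.5 -4 0.3" --pt "-119.5 40.5 -51.5 -6.5 0.3"

```text
t: 40.8
eef_pos: [560.2, 4.7, 138.5]
tcp_rot: [3.141, -0.003, 0.029]
ft_force: [-0.1, -0.5, 0.2]
opening: 0.299
grip_force: 0.0
```

arm_command --pt "-41.5 10.5 0 -2 0.3" --pt "-82.5 21 0 -4 0.3" --pt "-82.5 21 0 -4 0.3" --pt "-82.5 21 23 -4 0.3" --pt "-82.5 21 50 -4 0.3"

```text
t: 41.3
eef_pos: [481.1, -18.5, 88.4]
tcp_rot: [3.14, -0.006, 0.096]
ft_force: [0.2, -0.3, 0.0]
opening: 0.303
grip_force: 0.0
```

arm_command --pt "0 0 0 0 0.3" --pt "0 -2.5 0 0 0.3" --pt "0 -4 0 0 0.3"

```text
t: 41.6
eef_pos: [479.7, -13.8, 88.0]
tcp_rot: [3.141, -0.002, 0.096]
ft_force: [-0.3, -1.0, 0.2]
opening: 0.298
grip_force: 0.1
```

arm_command --pt "0.2 -1 0.1 1.5 0.3"

```text
t: 41.7
eef_pos: [479.8, -13.1, 87.8]
tcp_rot: [3.14, -0.003, 0.069]
ft_force: [1.6, -6.4, 2.9]
opening: 0.301
grip_force: 3.1
```

arm_command --pt "0.2 -1 0.1 1.5 0.3"

```text
t: 41.8
eef_pos: [480.0, -12.5, 87.7]
tcp_rot: [3.14, -0.003, 0.042]
ft_force: [-0.0, -9.8, 5.4]
opening: 0.299
grip_force: 5.0
```

arm_command --pt "0.2 -1 0.1 1.5 0.3"

```text
t: 41.9
eef_pos: [480.2, -11.8, 87.6]
tcp_rot: [3.139, -0.003, 0.015]
ft_force: [0.2, -10.6, 6.6]
opening: 0.301
grip_force: 5.1
```

```bash
python3 push.py 4 1.5 1
```

```text
t 41.9 ang -175.7 r 37.2 yaw-phi -179.1 Ft 10.6 Fr -0.1 Fz 6.6 grip 5.1
[[0.2, -1.0, 0.1, 1.5, 0.3]]
```

arm_command --pt "0.2 -1 0 1.5 0.3"

```text
t: 42.0
eef_pos: [480.4, -10.8, 87.6]
tcp_rot: [3.14, -0.003, -0.011]
ft_force: [-0.3, -11.3, 4.7]
opening: 0.301
grip_force: 5.2
```

arm_command --pt "0.2 -1 0 1.5 0.3"

```text
t: 42.1
eef_pos: [480.6, -9.9, 87.6]
tcp_rot: [3.14, -0.003, -0.037]
ft_force: [-0.8, -10.4, 4.3]
opening: 0.303
grip_force: 5.4
```

```bash
python3 push.py 4 1.5 1; python3 plan.py 4 1 92.4 91.4 88 1
```

```text
t 42.1 ang -178.6 r 37.2 yaw-phi -182.1 Ft 10.4 Fr 0.4 Fz 4.3 grip 5.4
[[0.2, -1.0, 0.1, 1.5, 0.3]]
t 42.1 F [ -0.8 -10.4   4.3] grip 5.4
crank 4 handle ang,r -178.6 37.2
transfer
[[-0.0, 4.5, 0.0, 0.0, 0.3], [-0.0, 4.5, -50.4, 0.0, 0.3], [5.8, -6.9, -50.4, -7.9, 0.3], [11.5, -18.2, -50.4, -15.8, 0.3], [17.3, -29.6, -50.4, -23.6, 0.3]]
[[9.9, -8.1, -0.0, -7.9, 0.3], [19.7, -16.2, -0.0, -15.8, 0.3], [29.5, -24.3, -0.0, -23.7, 0.3], [39.4, -32.4, -0.0, -31.5, 0.3], [49.2, -40.5, -0.0, -39.4, 0.3]]
[[12.7, 0.0, -0.0, -7.9, 0.3], [25.5, -0.0, -0.0, -15.8, 0.3], [38.2, -0.0, -0.0, -23.7, 0.3], [51.0, -0.0, -0.0, -31.5, 0.3], [51.0, -0.0, -0.0, -31.5, 0.3]]
[[-0.0, -0.0, 23.0, -0.0, 0.3], [-0.0, -0.0, 50.0, -0.0, 0.3], [-0.0, -0.0, 50.0, -0.0, 0.3], [-0.0, 2.5, 50.0, -0.0, 0.3]]
push
[[-0.2, 1.4, 0.0, 1.0, 0.3]]
```

arm_command --pt "0 4.5 0 0 0.3" --pt "0 4.5 -50.5 0 0.3" --pt "6 -7 -50.5 -8 0.3" --pt "11.5 -18 -50.5 -16 0.3" --pt "17.5 -29.5 -50.5 -23.5 0.3"

```text
t: 42.6
eef_pos: [498.3, 20.5, 137.7]
tcp_rot: [3.141, -0.001, 0.379]
ft_force: [-0.5, 0.2, 0.3]
opening: 0.299
grip_force: 0.0
```

arm_command --pt "10 -8 0 -8 0.3" --pt "19.5 -16 0 -16 0.3" --pt "29.5 -24.5 0 -23.5 0.3" --pt "39.5 -32.5 0 -31.5 0.3" --pt "49 -40.5 0 -39.5 0.3"

```text
t: 43.1
eef_pos: [529.0, 76.3, 137.3]
tcp_rot: [3.141, -0.0, 1.069]
ft_force: [-0.4, 0.2, -0.4]
opening: 0.299
grip_force: 0.0
```

arm_command --pt "12.5 0 0 -8 0.3" --pt "25.5 0 0 -16 0.3" --pt "38 0 0 -23.5 0.3" --pt "51 0 0 -31.5 0.3" --pt "51 0 0 -31.5 0.3"

```text
t: 43.6
eef_pos: [553.9, 121.3, 137.1]
tcp_rot: [3.141, -0.0, 1.616]
ft_force: [0.3, 0.0, 0.1]
opening: 0.301
grip_force: 0.0
```

arm_command --pt "0 0 23 0 0.3" --pt "0 0 50 0 0.3" --pt "0 0 50 0 0.3" --pt "0 2.5 50 0 0.3" --pt "0 3.5 50 0 0.3"

```text
t: 44.1
eef_pos: [557.3, 120.2, 87.9]
tcp_rot: [3.141, 0.0, 1.612]
ft_force: [-3.9, -0.8, -2.0]
opening: 0.3
grip_force: 1.9
```

arm_command --pt "-0.2 1 0 1.5 0.3"

```text
t: 44.2
eef_pos: [557.6, 120.1, 87.7]
tcp_rot: [-3.141, 0.0, 1.586]
ft_force: [-5.7, -1.7, 1.3]
opening: 0.3
grip_force: 3.1
```

arm_command --pt "-0.2 1 0 1.5 0.3"

```text
t: 44.3
eef_pos: [558.0, 119.9, 87.5]
tcp_rot: [-3.139, 0.0, 1.559]
ft_force: [-9.0, -1.9, 3.1]
opening: 0.301
grip_force: 4.5
```

arm_command --pt "-0.2 1 0 1.5 0.3"

```text
t: 44.4
eef_pos: [558.4, 119.6, 87.4]
tcp_rot: [-3.138, 0.001, 1.532]
ft_force: [-9.5, -1.9, 3.8]
opening: 0.304
grip_force: 4.9
```

arm_command --pt "-0.2 1 0 1.5 0.3"

```text
t: 44.5
eef_pos: [559.2, 119.4, 87.4]
tcp_rot: [-3.138, 0.001, 1.506]
ft_force: [-9.9, -1.5, 2.7]
opening: 0.305
grip_force: 5.0
```

```bash
python3 push.py 1 1.5 1
```

```text
t 44.5 ang 90.4 r 38.8 yaw-phi 86.3 Ft 9.8 Fr -2.1 Fz 2.7 grip 5.0
[[-0.2, 1.0, 0.1, 1.5, 0.3]]
```

arm_command --pt "-0.2 1 0 1.5 0.3"

```text
t: 44.6
eef_pos: [560.1, 119.1, 87.3]
tcp_rot: [-3.138, 0.001, 1.48]
ft_force: [-10.6, -1.3, 3.5]
opening: 0.3
grip_force: 5.1
```

arm_command --pt "-0.2 1 0 1.5 0.3"

```text
t: 44.7
eef_pos: [561.0, 118.8, 87.2]
tcp_rot: [-3.138, 0.001, 1.454]
ft_force: [-10.5, -1.7, 2.7]
opening: 0.297
grip_force: 5.2
```

arm_command --pt "-0.2 1 0 1.5 0.3"

```text
t: 44.8
eef_pos: [561.8, 118.6, 87.2]
tcp_rot: [-3.137, 0.001, 1.428]
ft_force: [-10.6, -2.3, 2.6]
opening: 0.299
grip_force: 5.4
```

```bash
python3 push.py 1 1.5 1; python3 plan.py 1 3 -82.4 -83.4 88 1
```

```text
t 44.8 ang 86.5 r 38.7 yaw-phi 81.8 Ft 10.1 Fr -3.8 Fz 2.6 grip 5.4
[[-0.2, 1.0, 0.1, 1.5, 0.3]]
t 44.8 F [-10.6  -2.3   2.6] grip 5.4
crank 1 handle ang,r 86.5 38.7
transfer
[[-0.0, -4.5, 0.0, 0.0, 0.3], [-0.0, -4.5, -50.8, 0.0, 0.3], [-39.6, 13.0, -50.8, -3.2, 0.3], [-79.3, 30.5, -50.8, -6.3, 0.3], [-118.9, 48.0, -50.8, -9.5, 0.3]]
[[-42.0, 10.7, 0.0, -3.1, 0.3], [-84.0, 21.5, 0.0, -6.3, 0.3], [-84.0, 21.5, 0.0, -6.3, 0.3], [-84.0, 21.5, 23.0, -6.3, 0.3], [-84.0, 21.5, 50.0, -6.3, 0.3]]
[[0.0, -0.0, 0.0, 0.0, 0.3], [0.0, -2.5, 0.0, 0.0, 0.3]]
push
[[0.2, -1.4, 0.1, 1.0, 0.3]]
```

arm_command --pt "0 -4.5 0 0 0.3" --pt "0 -4.5 -51 0 0.3" --pt "-39.5 13 -51 -3 0.3" --pt "-79.5 30.5 -51 -6.5 0.3" --pt "-119 48 -51 -9.5 0.3"

```text
t: 45.3
eef_pos: [595.9, -7.1, 139.4]
tcp_rot: [3.138, 0.001, 1.598]
ft_force: [1.0, 0.1, -0.2]
opening: 0.3
grip_force: 0.0
```

arm_command --pt "-42 10.5 0 -3 0.3" --pt "-84 21.5 0 -6.5 0.3" --pt "-84 21.5 0 -6.5 0.3" --pt "-84 21.5 23 -6.5 0.3" --pt "-84 21.5 50 -6.5 0.3"

```text
t: 45.8
eef_pos: [619.5, -89.5, 89.0]
tcp_rot: [3.138, 0.001, 1.707]
ft_force: [-0.0, 0.8, -0.3]
opening: 0.298
grip_force: 0.0
```

arm_command --pt "0 0 0 0 0.3" --pt "0 -2.5 0 0 0.3" --pt "0 -4 0 0 0.3"

```text
t: 46.1
eef_pos: [615.1, -89.6, 89.5]
tcp_rot: [3.14, 0.001, 1.71]
ft_force: [-0.2, -0.3, 0.3]
opening: 0.304
grip_force: 0.0
```

arm_command --pt "0.2 -1 0 1.5 0.3"

```text
t: 46.2
eef_pos: [614.0, -89.7, 89.3]
tcp_rot: [3.14, 0.001, 1.683]
ft_force: [0.4, -0.0, 0.1]
opening: 0.301
grip_force: 0.0
```

arm_command --pt "0.2 -1 0 1.5 0.3"

```text
t: 46.3
eef_pos: [613.2, -89.6, 89.0]
tcp_rot: [3.139, 0.001, 1.655]
ft_force: [3.2, 1.2, 1.3]
opening: 0.3
grip_force: 1.7
```

arm_command --pt "0.2 -1 0 1.5 0.3"

```text
t: 46.4
eef_pos: [612.7, -89.5, 88.9]
tcp_rot: [3.138, 0.001, 1.628]
ft_force: [6.8, 2.0, 2.9]
opening: 0.297
grip_force: 3.3
```

arm_command --pt "0.2 -1 0 1.5 0.3"

```text
t: 46.5
eef_pos: [612.3, -89.3, 88.9]
tcp_rot: [3.137, 0.001, 1.602]
ft_force: [8.0, 4.1, 1.0]
opening: 0.304
grip_force: 4.3
```

```bash
python3 push.py 3 1.5 1
```

```text
t 46.5 ang -82.7 r 38.2 yaw-phi -88.2 Ft 8.1 Fr -3.8 Fz 1.0 grip 4.3
[[0.2, -1.0, 0.1, 1.5, 0.3]]
```

arm_command --pt "0.2 -1 0 1.5 0.3"

```text
t: 46.6
eef_pos: [611.6, -89.1, 88.9]
tcp_rot: [3.136, 0.0, 1.576]
ft_force: [8.2, 3.8, 1.6]
opening: 0.301
grip_force: 4.5
```

arm_command --pt "0.2 -1 0 1.5 0.3"

```text
t: 46.7
eef_pos: [610.7, -88.9, 88.9]
tcp_rot: [3.136, 0.0, 1.55]
ft_force: [9.1, 3.4, 0.6]
opening: 0.303
grip_force: 4.6
```

arm_command --pt "0.2 -1 0 1.5 0.3"

```text
t: 46.8
eef_pos: [609.8, -88.7, 88.9]
tcp_rot: [3.136, 0.0, 1.524]
ft_force: [9.7, 1.6, 0.8]
opening: 0.302
grip_force: 4.8
```

arm_command --pt "0.2 -1 0 1.5 0.3"

```text
t: 46.9
eef_pos: [608.9, -88.5, 88.9]
tcp_rot: [3.136, 0.0, 1.498]
ft_force: [9.9, 2.6, 0.5]
opening: 0.301
grip_force: 4.9
```

```bash
python3 push.py 3 1.5 1
```

```text
t 46.9 ang -87.9 r 38.0 yaw-phi -94.2 Ft 9.7 Fr -3.4 Fz 0.5 grip 4.9
[[0.2, -1.0, 0.1, 1.5, 0.3]]
```

arm_command --pt "0.2 -1 0 1.5 0.3"

```text
t: 47.0
eef_pos: [607.9, -88.3, 88.9]
tcp_rot: [3.136, 0.0, 1.471]
ft_force: [11.3, 2.6, 0.0]
opening: 0.301
grip_force: 5.0
```

arm_command --pt "0.2 -1 0 1.5 0.3"

```text
t: 47.1
eef_pos: [607.0, -88.1, 88.9]
tcp_rot: [3.136, 0.0, 1.445]
ft_force: [10.8, 2.2, -0.6]
opening: 0.302
grip_force: 5.2
```

arm_command --pt "0.2 -1 0 1.5 0.3"

```text
t: 47.2
eef_pos: [606.1, -87.8, 88.8]
tcp_rot: [3.135, -0.0, 1.419]
ft_force: [11.1, 1.5, -1.3]
opening: 0.301
grip_force: 5.3
```

arm_command --pt "0.2 -1 0 1.5 0.3"

```text
t: 47.3
eef_pos: [605.2, -87.5, 88.8]
tcp_rot: [3.135, -0.0, 1.393]
ft_force: [11.2, 1.4, -1.3]
opening: 0.302
grip_force: 5.5
```

```bash
python3 push.py 3 1.5 1;python3 plan.py 3 2 -3.5 -4.5 88 1
```

```text
t 47.3 ang -93.6 r 37.9 yaw-phi -100.2 Ft 10.8 Fr -3.4 Fz -1.3 grip 5.5
[[0.2, -1.0, 0.1, 1.5, 0.3]]
t 47.3 F [11.2  1.4 -1.3] grip 5.5
crank 3 handle ang,r -93.6 37.9
transfer
[[-0.0, 4.5, 0.0, 0.0, 0.3], [-0.0, 4.5, -49.2, 0.0, 0.3], [14.0, 9.9, -49.2, 8.3, 0.3], [28.0, 15.2, -49.2, 16.7, 0.3], [42.0, 20.6, -49.2, 25.0, 0.3]]
[[14.9, -1.0, 0.0, 8.3, 0.3], [29.9, -2.1, 0.0, 16.7, 0.3], [44.8, -3.1, 0.0, 25.0, 0.3], [59.8, -4.2, 0.0, 33.3, 0.3], [74.7, -5.2, 0.0, 41.6, 0.3]]
[[10.5, -10.7, 0.0, 8.4, 0.3], [21.0, -21.4, 0.0, 16.7, 0.3], [21.0, -21.4, 0.0, 16.7, 0.3], [21.0, -21.4, 23.0, 16.7, 0.3], [21.0, -21.4, 50.0, 16.7, 0.3]]
[[-0.1, -0.0, 0.0, 0.0, 0.3], [-0.1, 2.5, 0.0, 0.0, 0.3]]
push
[[-0.1, 1.4, 0.1, 1.0, 0.3]]
```

arm_command --pt "0 4.5 0 0 0.3" --pt "0 4.5 -49 0 0.3" --pt "14 10 -49 8.5 0.3" --pt "28 15 -49 16.5 0.3" --pt "42 20.5 -49 25 0.3"

```text
t: 47.8
eef_pos: [630.0, -49.2, 137.2]
tcp_rot: [-3.142, 0.0, 0.952]
ft_force: [0.2, -0.2, 0.2]
opening: 0.299
grip_force: 0.0
```

arm_command --pt "15 -1 0 8.5 0.3" --pt "30 -2 0 16.5 0.3" --pt "45 -3 0 25 0.3" --pt "60 -4 0 33.5 0.3" --pt "74.5 -5 0 41.5 0.3"

```text
t: 48.3
eef_pos: [668.7, 14.8, 136.8]
tcp_rot: [-3.142, 0.001, 0.228]
ft_force: [-1.1, 0.5, -0.0]
opening: 0.3
grip_force: 0.0
```

arm_command --pt "10.5 -10.5 0 8.5 0.3" --pt "21 -21.5 0 16.5 0.3" --pt "21 -21.5 0 16.5 0.3" --pt "21 -21.5 23 16.5 0.3" --pt "21 -21.5 50 16.5 0.3"

```text
t: 48.8
eef_pos: [684.3, 39.6, 87.3]
tcp_rot: [3.141, -0.002, -0.049]
ft_force: [0.3, 0.7, 0.5]
opening: 0.302
grip_force: 0.0
```

arm_command --pt "0 0 0 0 0.3" --pt "0 2.5 0 0 0.3" --pt "0 3.5 0 0 0.3"

```text
t: 49.1
eef_pos: [683.8, 37.1, 87.7]
tcp_rot: [-3.14, 0.0, -0.052]
ft_force: [-1.1, 8.8, -6.4]
opening: 0.298
grip_force: 4.0
```

arm_command --pt "-0.2 1 0 1.5 0.3"

```text
t: 49.2
eef_pos: [683.5, 36.8, 87.7]
tcp_rot: [-3.14, 0.0, -0.078]
ft_force: [-0.9, 11.6, -5.7]
opening: 0.303
grip_force: 5.5
```

arm_command --pt "-0.2 1 0 1.5 0.3"

```text
t: 49.3
eef_pos: [683.2, 36.2, 87.7]
tcp_rot: [-3.139, 0.0, -0.105]
ft_force: [-0.8, 12.5, -6.5]
opening: 0.299
grip_force: 5.7
```

arm_command --pt "-0.2 1 0 1.5 0.3"

```text
t: 49.4
eef_pos: [682.9, 35.4, 87.7]
tcp_rot: [-3.139, 0.0, -0.131]
ft_force: [-0.3, 13.1, -6.2]
opening: 0.303
grip_force: 5.9
```

```bash
python3 push.py 2 1.5 1
```

```text
t 49.4 ang -6.0 r 34.5 yaw-phi -7.5 Ft 13.0 Fr -2.0 Fz -6.2 grip 5.9
[[-0.2, 1.0, 0.1, 1.5, 0.3]]
```

```bash
python3 plan.py 2 4 -178.6 -180 88 1.5
```

```text
t 49.4 F [-0.3 13.1 -6.2] grip 5.9
crank 2 handle ang,r -6.0 34.5
transfer
[[-0.0, -4.5, 0.0, 0.0, 0.3], [-0.0, -4.5, -50.3, 0.0, 0.3], [-39.1, 11.4, -50.3, -1.8, 0.3], [-78.2, 27.2, -50.3, -3.6, 0.3], [-117.3, 43.1, -50.3, -5.4, 0.3]]
[[-40.4, 12.1, -0.0, -1.7, 0.3], [-80.8, 24.2, -0.0, -3.5, 0.3], [-80.8, 24.2, -0.0, -3.5, 0.3], [-80.8, 24.2, 23.0, -3.5, 0.3], [-80.8, 24.2, 50.0, -3.5, 0.3]]
[[0.0, 0.0, -0.0, -0.0, 0.3], [0.0, -2.5, -0.0, -0.0, 0.3]]
push
[[0.2, -1.6, 0.1, 1.4, 0.3]]
```

arm_command --pt "0 -4.5 0 0 0.3" --pt "0 -4.5 -50.5 0 0.3" --pt "-39 11.5 -50.5 -2 0.3" --pt "-78 27 -50.5 -3.5 0.3" --pt "-117.5 43 -50.5 -5.5 0.3"

```text
t: 49.9
eef_pos: [560.2, 5.9, 139.0]
tcp_rot: [3.141, -0.003, -0.033]
ft_force: [0.3, 0.2, -0.2]
opening: 0.301
grip_force: 0.0
```

arm_command --pt "-40.5 12 0 -1.5 0.3" --pt "-81 24 0 -3.5 0.3" --pt "-81 24 0 -3.5 0.3" --pt "-81 24 23 -3.5 0.3" --pt "-81 24 50 -3.5 0.3"

```text
t: 50.4
eef_pos: [481.2, -15.3, 89.0]
tcp_rot: [3.14, -0.006, 0.026]
ft_force: [-0.0, 0.3, -0.7]
opening: 0.296
grip_force: 0.0
```

arm_command --pt "0 0 0 0 0.3" --pt "0 -2.5 0 0 0.3" --pt "0 -4 0 0 0.3" --pt "0.2 -5 0 1.5 0.3"

```text
t: 50.8
eef_pos: [480.4, -10.0, 88.6]
tcp_rot: [3.14, -0.003, -0.001]
ft_force: [0.4, -7.8, 0.8]
opening: 0.304
grip_force: 4.1
```

arm_command --pt "0.2 -1 0 1.5 0.3"

```text
t: 50.9
eef_pos: [480.7, -9.4, 88.5]
tcp_rot: [3.14, -0.003, -0.028]
ft_force: [0.1, -10.3, 1.3]
opening: 0.302
grip_force: 5.2
```

arm_command --pt "0.2 -1 0 1.5 0.3"

```text
t: 51.0
eef_pos: [480.9, -8.6, 88.5]
tcp_rot: [3.14, -0.003, -0.054]
ft_force: [0.2, -11.1, 2.1]
opening: 0.299
grip_force: 5.3
```

arm_command --pt "0.2 -1 0 1.5 0.3"

```text
t: 51.1
eef_pos: [481.1, -7.7, 88.5]
tcp_rot: [3.14, -0.003, -0.081]
ft_force: [-0.1, -10.8, 0.5]
opening: 0.302
grip_force: 5.5
```

```bash
python3 push.py 4 1.5 1
```

```text
t 51.1 ang 178.0 r 36.9 yaw-phi -184.6 Ft 10.8 Fr -0.8 Fz 0.5 grip 5.5
[[0.2, -1.0, 0.1, 1.5, 0.3]]
```

arm_command --pt "0.2 -1 0 1.5 0.3"

```text
t: 51.2
eef_pos: [481.4, -6.7, 88.5]
tcp_rot: [3.14, -0.003, -0.107]
ft_force: [0.0, -10.1, -0.3]
opening: 0.299
grip_force: 5.6
```

arm_command --pt "0.2 -1 0 1.5 0.3"

```text
t: 51.3
eef_pos: [481.7, -5.8, 88.4]
tcp_rot: [3.14, -0.003, -0.133]
ft_force: [1.1, -10.6, -0.2]
opening: 0.298
grip_force: 5.7
```

arm_command --pt "0.2 -1 0 1.5 0.3"

```text
t: 51.4
eef_pos: [482.0, -4.9, 88.4]
tcp_rot: [3.14, -0.003, -0.159]
ft_force: [-0.8, -12.2, -0.3]
opening: 0.303
grip_force: 5.8
```

```bash
python3 push.py 4 1.5 1; python3 plan.py 4 1 86.5 85 88 1.5
```

```text
t 51.4 ang 173.5 r 37.0 yaw-phi -189.1 Ft 12.2 Fr -1.1 Fz -0.3 grip 5.8
[[0.2, -1.0, 0.1, 1.5, 0.3]]
t 51.4 F [ -0.8 -12.2  -0.3] grip 5.8
crank 4 handle ang,r 173.5 37.0
transfer
[[0.0, 4.5, 0.0, 0.0, 0.3], [0.0, 4.5, -49.6, 0.0, 0.3], [4.7, -7.1, -49.6, -8.0, 0.3], [9.4, -18.6, -49.6, -15.9, 0.3], [14.0, -30.2, -49.6, -23.9, 0.3]]
[[9.0, -8.6, -0.0, -8.0, 0.3], [17.9, -17.3, -0.0, -15.9, 0.3], [26.9, -26.0, -0.0, -23.9, 0.3], [35.8, -34.6, -0.0, -31.9, 0.3], [44.8, -43.3, -0.0, -39.8, 0.3]]
[[12.4, -0.9, -0.0, -8.0, 0.3], [24.9, -1.9, -0.0, -16.0, 0.3], [37.3, -2.8, -0.0, -23.9, 0.3], [49.7, -3.7, -0.0, -31.9, 0.3], [49.7, -3.7, -0.0, -31.9, 0.3]]
[[0.0, -0.0, 23.0, -0.0, 0.3], [0.0, -0.0, 50.0, -0.0, 0.3], [0.0, -0.0, 50.0, -0.0, 0.3], [0.0, 2.5, 50.0, -0.0, 0.3]]
push
[[-0.2, 1.7, 0.1, 1.5, 0.3]]
```

arm_command --pt "0 4.5 0 0 0.3" --pt "0 4.5 -49.5 0 0.3" --pt "4.5 -7 -49.5 -8 0.3" --pt "9.5 -18.5 -49.5 -16 0.3" --pt "14 -30 -49.5 -24 0.3"

```text
t: 51.9
eef_pos: [500.0, 24.2, 138.0]
tcp_rot: [3.141, -0.002, 0.266]
ft_force: [-0.9, -0.3, -0.0]
opening: 0.299
grip_force: 0.0
```

arm_command --pt "9 -8.5 0 -8 0.3" --pt "18 -17.5 0 -16 0.3" --pt "27 -26 0 -24 0.3" --pt "36 -34.5 0 -32 0.3" --pt "45 -43.5 0 -40 0.3"

```text
t: 52.4
eef_pos: [532.1, 78.0, 137.6]
tcp_rot: [3.141, -0.001, 0.964]
ft_force: [0.2, 0.8, -0.4]
opening: 0.3
grip_force: 0.0
```

arm_command --pt "12.5 -1 0 -8 0.3" --pt "25 -2 0 -16 0.3" --pt "37.5 -3 0 -24 0.3" --pt "49.5 -3.5 0 -31.5 0.3" --pt "49.5 -3.5 0 -31.5 0.3"

```text
t: 52.9
eef_pos: [557.8, 120.9, 137.4]
tcp_rot: [3.141, -0.0, 1.511]
ft_force: [-0.1, 0.0, 0.8]
opening: 0.302
grip_force: 0.0
```

arm_command --pt "0 0 23 0 0.3" --pt "0 0 50 0 0.3" --pt "0 0 50 0 0.3" --pt "0 2.5 50 0 0.3" --pt "0 3.5 50 0 0.3"

```text
t: 53.4
eef_pos: [561.2, 119.5, 88.1]
tcp_rot: [3.141, -0.0, 1.507]
ft_force: [-4.6, -0.7, -2.5]
opening: 0.297
grip_force: 1.7
```

arm_command --pt "-0.2 1 0 1.5 0.3" --pt "-0.4 2 0 3 0.3"

```text
t: 53.6
eef_pos: [561.8, 119.1, 87.5]
tcp_rot: [-3.14, 0.0, 1.454]
ft_force: [-8.8, -0.9, 3.3]
opening: 0.304
grip_force: 4.4
```

arm_command --pt "-0.2 1 0 1.5 0.3"

```text
t: 53.7
eef_pos: [562.1, 118.8, 87.4]
tcp_rot: [-3.138, 0.001, 1.428]
ft_force: [-11.0, -0.2, 4.4]
opening: 0.298
grip_force: 5.4
```

arm_command --pt "-0.2 1 0 1.5 0.3"

```text
t: 53.8
eef_pos: [562.7, 118.5, 87.4]
tcp_rot: [-3.138, 0.001, 1.401]
ft_force: [-12.2, -0.4, 5.8]
opening: 0.3
grip_force: 5.5
```

arm_command --pt "-0.2 1 0 1.5 0.3"

```text
t: 53.9
eef_pos: [563.6, 118.2, 87.3]
tcp_rot: [-3.138, 0.001, 1.375]
ft_force: [-10.4, 0.3, 5.2]
opening: 0.295
grip_force: 5.6
```

```bash
python3 push.py 1 1.5 1
```

```text
t 53.9 ang 83.9 r 38.9 yaw-phi 78.8 Ft 10.2 Fr -1.8 Fz 5.2 grip 5.6
[[-0.2, 1.0, 0.1, 1.5, 0.3]]
```

Two more rows bring it to about 12 N, then crank 3.

arm_command --pt "-0.2 1 0 1.5 0.3"

```text
t: 54.0
eef_pos: [564.4, 117.8, 87.3]
tcp_rot: [-3.138, 0.001, 1.349]
ft_force: [-11.7, 0.8, 5.1]
opening: 0.3
grip_force: 5.8
```

arm_command --pt "-0.2 1 0 1.5 0.3"

```text
t: 54.1
eef_pos: [565.3, 117.4, 87.3]
tcp_rot: [-3.137, 0.001, 1.323]
ft_force: [-11.5, 1.1, 4.6]
opening: 0.3
grip_force: 5.9
```

```bash
python3 push.py 1 1.5 1; python3 plan.py 1 3 -93.6 -95 88 1.5
```

```text
t 54.1 ang 81.2 r 38.8 yaw-phi 75.8 Ft 11.4 Fr -1.8 Fz 4.6 grip 5.9
[[-0.2, 1.0, 0.1, 1.5, 0.3]]
t 54.1 F [-11.5   1.1   4.6] grip 5.9
crank 1 handle ang,r 81.2 38.8
transfer
[[-0.0, -4.5, 0.0, 0.0, 0.3], [-0.0, -4.5, -50.7, 0.0, 0.3], [-37.9, 14.9, -50.7, -2.1, 0.3], [-75.7, 34.2, -50.7, -4.2, 0.3], [-113.6, 53.6, -50.7, -6.4, 0.3]]
[[-39.7, 15.0, -0.0, -2.1, 0.3], [-79.5, 30.0, -0.0, -4.2, 0.3], [-79.5, 30.0, -0.0, -4.2, 0.3], [-79.5, 30.0, 23.0, -4.2, 0.3], [-79.5, 30.0, 50.0, -4.2, 0.3]]
[[-0.0, 0.0, -0.0, -0.0, 0.3], [-0.0, -2.5, -0.0, -0.0, 0.3]]
push
[[0.2, -1.6, 0.1, 1.4, 0.3]]
```

arm_command --pt "0 -4.5 0 0 0.3" --pt "0 -4.5 -50.5 0 0.3" --pt "-38 15 -50.5 -2 0.3" --pt "-75.5 34 -50.5 -4 0.3" --pt "-113.5 53.5 -50.5 -6.5 0.3"

```text
t: 54.6
eef_pos: [592.8, -7.0, 138.7]
tcp_rot: [3.138, 0.0, 1.44]
ft_force: [-0.5, 0.3, 0.4]
opening: 0.303
grip_force: 0.0
```

arm_command --pt "-39.5 15 0 -2 0.3" --pt "-79.5 30 0 -4 0.3" --pt "-79.5 30 0 -4 0.3" --pt "-79.5 30 23 -4 0.3" --pt "-79.5 30 50 -4 0.3"

```text
t: 55.1
eef_pos: [612.2, -88.8, 88.4]
tcp_rot: [3.137, 0.001, 1.507]
ft_force: [0.9, 0.6, -0.0]
opening: 0.305
grip_force: 0.0
```

arm_command --pt "0 0 0 0 0.3" --pt "0 -2.5 0 0 0.3" --pt "0 -4 0 0 0.3" --pt "0.2 -5 0 1.5 0.3" --pt "0.4 -6 0 3 0.3"

```text
t: 55.6
eef_pos: [606.0, -87.7, 88.5]
tcp_rot: [3.139, 0.0, 1.454]
ft_force: [4.2, 0.9, 1.6]
opening: 0.298
grip_force: 1.9
```

arm_command --pt "0.2 -1 0 1.5 0.3" --pt "0.4 -2 0 3 0.3"

```text
t: 55.8
eef_pos: [605.4, -87.2, 88.5]
tcp_rot: [3.136, -0.0, 1.402]
ft_force: [9.5, 2.4, 0.9]
opening: 0.301
grip_force: 4.9
```

arm_command --pt "0.2 -1 0 1.5 0.3"

```text
t: 55.9
eef_pos: [604.9, -86.8, 88.6]
tcp_rot: [3.135, -0.0, 1.375]
ft_force: [11.4, 1.5, 0.1]
opening: 0.3
grip_force: 5.2
```

arm_command --pt "0.2 -1 0 1.5 0.3"

```text
t: 56.0
eef_pos: [604.1, -86.5, 88.6]
tcp_rot: [3.135, -0.001, 1.349]
ft_force: [11.6, 1.2, 0.4]
opening: 0.3
grip_force: 5.4
```

```bash
python3 push.py 3 1.5 1
```

```text
t 56.0 ang -95.4 r 37.4 yaw-phi -102.7 Ft 11.0 Fr -3.8 Fz 0.4 grip 5.4
[[0.2, -1.0, 0.1, 1.5, 0.3]]
```

arm_command --pt "0.2 -1 0 1.5 0.3"

```text
t: 56.1
eef_pos: [603.3, -86.1, 88.5]
tcp_rot: [3.135, -0.001, 1.323]
ft_force: [12.4, 0.6, -0.8]
opening: 0.299
grip_force: 5.5
```

arm_command --pt "0.2 -1 0 1.5 0.3"

```text
t: 56.2
eef_pos: [602.4, -85.8, 88.5]
tcp_rot: [3.135, -0.001, 1.297]
ft_force: [11.8, 0.7, -0.6]
opening: 0.3
grip_force: 5.7
```

```bash
python3 push.py 3 1.5 1
```

```text
t 56.2 ang -98.2 r 37.3 yaw-phi -105.7 Ft 11.2 Fr -3.9 Fz -0.6 grip 5.7
[[0.2, -1.0, 0.1, 1.5, 0.3]]
```

arm_command --pt "0 4.5 0 0 0.3" --pt "0 4.5 -45 0 0.3" --pt "0 4.5 -90 0 0.3" --pt "0 4.5 -135 0 0.3" --pt "0 4.5 -135 0 0.3"

```text
t: 56.7
eef_pos: [605.7, -87.1, 228.6]
tcp_rot: [3.132, 0.0, 1.299]
ft_force: [0.8, -0.8, 0.5]
opening: 0.3
grip_force: 0.0
```

```bash
python3 - <<'E'
from plan import *
c=env.read_camera("wrist");cv2.imwrite("pics/end.png",c["frame"][:,:,::-1]);print(here().round(1),env.state()["ft_force"])
E
```

```text
[604.5 -86.9 225.3  74.4] [-0.42111398  0.48481539 -0.28887777]
```

View pics/end.png

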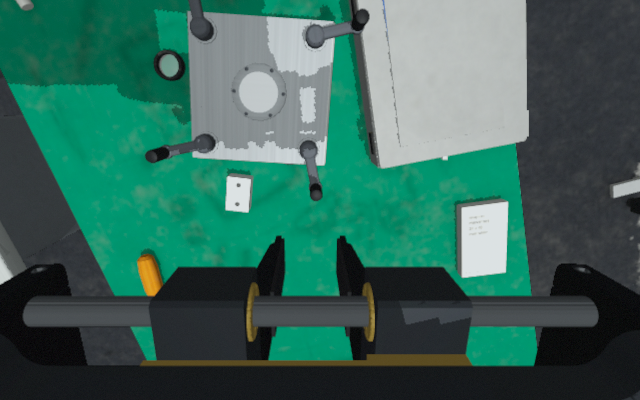

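The plate looks flat, the four cranks have turned by matching amounts (handles at (155,155), (316,193), (360,20) and (195,0)), and the lens ring (168,66) and drilled block (238,193) are in place. I'm handing in.

```bash
python3 -c "
from cell import env
print(env.job_done())"
```

```text
the job is handed in; nothing more can be done
None
```

I handed the job in at about 57 s: all four screws were turned down in crisscross order (2-4-1-3 each round) and left taking about 12 N at the handle (highest reading about 13.5 N), the plate looks flat, and the lens ring and drilled block were not touched.

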